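# Sort two foam-saw pulleys by the drag of their bearings

### The job

Check the two pulleys on the blue bench stands by hand: turn each one by its black peg at least a quarter of a turn in one direction and feel whether it runs free or binds. Then slide the yellow tag on its stand fully to the green end if it runs free, or fully to the red end if it binds. Work gently, pushing on the stands, pulleys and tags with no more than about 20 N, leave the things lying around undisturbed, and finish with the pulleys at rest.

Things in the scene. Friction and masses are not known exactly. Their poses are not given: they have to be found in the camera images.
- stand_a: One of two identical stands fixed to the bench: blue block 200 (x) x 170 (y) x 50 mm high. Origin: centre of its underside. On top: a pulley, axle at x = +35 mm; at x = -65 mm a tag track along y (its top 54 mm above the bench) with a yellow tag; green patch at its +y end (runs free), red at its -y end (binds). Each pulley may be free or bind, independently: both may be alike.
- pulley_a: Aluminium grooved pulley of stand_a, 100 mm across, 58 to 78 mm above the bench, hub cap 28 mm across up to 86 mm. Origin on the axle at bench height; z up the axle, x to its peg. Turns endlessly both ways. Kept turning slowly by the peg it takes under 1 N if free, a steady 5 to 10 N all round if binding. A free one may knock briefly when first met. Both look alike.
- turn_a (a joint): Angle of pulley_a in its stand, counter-clockwise from above positive, not wrapped; 0 when the peg points along the stand's +x. It starts between -0.3 and 0.3 rad.
- peg_a (a point): Top centre of the black turning peg of pulley_a: an upright round peg, 16 mm in diameter, 35 mm long, fixed to the pulley face 36 mm from the axle, its top 113 mm and its foot 78 mm above the bench.
- tagtop_a (a point): Top centre of the yellow tag of stand_a: a block 24 by 24 mm, 34 mm high, from 54 to 88 mm above the bench. It slides along the stand's y axis only, against about 1.5 N of friction, and stays where it is left.
- flag_a (a joint): Position of the yellow tag of stand_a along the stand's y: 0 in mid track, +0.040 m against the stop at the green end, -0.040 m against the stop at the red end (springy stops: they yield a few mm when pushed on). It starts within 10 mm of the middle.
- stand_b: One of two identical stands fixed to the bench: blue block 200 (x) x 170 (y) x 50 mm high. Origin: centre of its underside. On top: a pulley, axle at x = +35 mm; at x = -65 mm a tag track along y (its top 54 mm above the bench) with a yellow tag; green patch at its +y end (runs free), red at its -y end (binds). Each pulley may be free or bind, independently: both may be alike.
- pulley_b: Aluminium grooved pulley of stand_b, 100 mm across, 58 to 78 mm above the bench, hub cap 28 mm across up to 86 mm. Origin on the axle at bench height; z up the axle, x to its peg. Turns endlessly both ways. Kept turning slowly by the peg it takes under 1 N if free, a steady 5 to 10 N all round if binding. A free one may knock briefly when first met. Both look alike.
- turn_b (a joint): Angle of pulley_b in its stand, counter-clockwise from above positive, not wrapped; 0 when the peg points along the stand's +x. It starts between -0.3 and 0.3 rad.
- peg_b (a point): Top centre of the black turning peg of pulley_b: an upright round peg, 16 mm in diameter, 35 mm long, fixed to the pulley face 36 mm from the axle, its top 113 mm and its foot 78 mm above the bench.
- tagtop_b (a point): Top centre of the yellow tag of stand_b: a block 24 by 24 mm, 34 mm high, from 54 to 88 mm above the bench. It slides along the stand's y axis only, against about 1.5 N of friction, and stays where it is left.
- flag_b (a joint): Position of the yellow tag of stand_b along the stand's y: 0 in mid track, +0.040 m against the stop at the green end, -0.040 m against the stop at the red end (springy stops: they yield a few mm when pushed on). It starts within 10 mm of the middle.
- can: Bystander: upright can with a red label, 65 mm in diameter, 170 mm high; origin at the centre of its underside. Leave alone.
- tape: Bystander: roll of green tape lying flat, 104 mm across, 45 mm high; origin at the centre of its underside. Leave alone.
- sanding: Bystander: cork sanding block 110 by 60 by 35 mm; origin at the centre of its underside. Leave alone.

How it is judged:
By the outcome, as a careful person would: the job done as asked, in the order asked, and still so for the second after the job is handed in, with the robot touching nothing.
It also fails if it takes over 62 s, if anything falls off the work surface, if the arm or the gripper's body presses on something with over 40 N, if the wrist force passes 120 N, or if a joint passes its speed limit or range.

### The arm

A 6-joint arm with a two-finger parallel gripper is mounted at the origin on the work surface. World frame = base frame: x ahead of the robot, y to its left, z up, the work surface at z = 0. Lengths are in m, angles in degrees, forces in N, time in s.
With the tool pointing down it reaches from about 0.375 to 0.9 m from the base axis. Payload 3.1 kg.
Tool frame: the origin (TCP) lies on the centre line of the jaws, within the pads' length; the fingertips stand 17 mm ahead of it and the grasp point (between the pads) lies 2 mm behind it; y points along the fingers, x is the direction in which the jaws open and shut, and the axes are right-handed (so a half turn about y gives the same grasp; the last joint's range is limited). The gripper opens to 87 mm and grips with 3 to 60 N. Pads are 19 mm wide; open, the fingers measure 117 mm over their backs; the gripper's body (75 mm by 190 mm) begins 51 mm behind the grasp point.
Start: joints at [-76.175, 30.224, 82.088, -0, 67.689, -10.227], TCP at [0.255, -0.571, 0.212] pointing down, gripper open.
Joint ranges: [-176.69, 176.69], [-43.24, 126.21], [12.49, 139.97], [-82, 262], [0, 151.66], [-163.58, 163.58]. Speed limits (degrees/s): [159.86, 159.86, 180, 180, 180, 180].

### API

Orientations are given as a 3x3 rotation matrix whose columns are the frame's x, y, z axes.
In Python, from rig import read_state, capture, camera_info, hand_in, trace, tip_of gives the robot as it stands.
- The arm moves only by the tool jog_arm, never from a script. Its argument "steps" is a list of rows, each an object with "fingers": the opening in per cent of the stroke, from 0 (shut) to 100 (fully open); "delta_pos": the shift along the world's x, y, z in mm, a list of three; "turn": the turn about the world's z in degrees. A call has 1 to 20 rows; each row is the pose to reach, as a shift and turn from the pose commanded when the call began; what a row does not reach only later rows make up. A row lasts 1/12 s, in which the tool goes at most 41.7 mm and 7.16 degrees, less where a joint would pass 70% of its speed; a pose out of reach is approached as far as the arm can. A call with a gripper value outside its range is refused whole. The fingers move at their own pace and stop on an object; the grip force is fixed at half the most. Time passes only in rows, so rows that repeat a pose let the fingers close. It gives the time, the measured TCP pose, the force and the opening at its end, in the units of the state.
- read_state(): the state, without advancing time (a new reading comes with each control period).
- capture(name): name is "scene" or "top" or "wrist"; returns the picture (384x512x3 uint8, red, green, blue); there is no depth.
- camera_info(name): a dict with "fov_y" (degrees; the focal length in pixels is half the picture's height over the tangent of half this angle, whatever the lens; pixels are square), "cx", "cy" (the principal point, pixels), "view" (4x4, takes a point from world to camera coordinates); the wrist camera has in their place "tool_from_camera" (4x4, takes a point from camera to tool coordinates, whose origin is the TCP and whose axes are the tool frame's). Camera axes: x right, y down, z forward; pixel columns grow to the right and rows downward; lengths in m; the calibration is good to about 2 mm. A picture is of the moment at which its call begins: read the wrist's pose just before it. camera_info takes no time and is no camera call.
- hand_in(): hands the job in, once; it reports no verdict.
Trained networks look in the newest picture that a camera, given by its name, has taken for a name from the list of things; names that differ only in an ending like _2 or _b are one class to them, and where a whole thing is asked for, a point or a joint stands for the part that bears it (a point fixed in the world has none). Each returns a list of dicts, best first, with "confidence" (0 to 1); they miss things now and then, are a little off and sometimes report something else, mostly with a low value. They report only what shows in the picture. A call takes as long as a camera call.
- trace(target, camera): "mask" (384x512 bool, what is visible of it).
- tip_of(target, camera): "position" ([x, y, z] in m, in world coordinates, good to about 4 mm: a listed point, or the origin of a listed thing).
The state is a dict: "time_s": time; "joint_positions": joint angles; "qvel": joint speeds; "tau": joint torques, N m; "position": TCP position; "tcp_rot": TCP orientation; "force": force on the tool from outside, world axes, zero at the start; "moment": the same for the moment, N m; "opening": opening from 0.0 (shut) to 1.0 (fully open).
Only numpy, scipy, OpenCV 4.12 (cv2) and the standard library are available. Lean on these libraries where they do the work, as an engineer would, in place of code of your own. Each camera call takes 0.05 s, during which the arm holds its last target.

## Working session

There is one attempt and no reset: what is moved stays moved. The work goes in short steps, Python scripts to look and compute and a tool call to move; the robot and the scene stay as the last step left them, time stands still between calls to the robot, and variables do not carry over. Pictures are saved under pics/ and viewed, and the job is handed in when it is done.

Besides the shell and the picture viewer there is one more tool, called after ">>>" by a JSON object that holds its "method" and its "body", one argument or row to a line. jog_arm: Moves the arm, as the interface text tells. Its arguments: {"type":"object","properties":{"steps":{"type":"array","items":{"type":"object","properties":{"fingers":{"type":"number"},"delta_pos":{"type":"array","items":{"type":"number"}},"turn":{"type":"number"}}}}},"required":["steps"]}

```bash
ls; mkdir -p pics; cat > h.py <<'E'
from rig import *
import numpy as np, cv2
def save(n,f):
    im=capture(n); cv2.imwrite('pics/'+f,cv2.cvtColor(im,cv2.COLOR_RGB2BGR)); return im
E
python3 - <<'E'
from h import *
s=read_state(); print(s['time_s'],s['position'],s['tcp_rot'],s['force'])
save('top','top1.png');save('scene','scene1.png')
for c in ['top','scene']:
    for t in ['stand_a','pulley_a','peg_a','tagtop_a','can','tape','sanding']:
        for d in tip_of(t,c): print(c,t,np.round(d['position'],3),round(d['confidence'],2), {k for k in d})
print(read_state()['time_s'])
E
```

```text
pics
0.0 [ 0.25457228 -0.56996041  0.21056824] [[ 4.07598294e-01 -5.49003212e-04  9.13161174e-01]
 [-9.13158802e-01  2.11206120e-03  4.07598505e-01]
 [-2.15242517e-03 -9.99997619e-01  3.59545425e-04]] [ 0.03630884 -0.54420859  0.23759478]
top stand_a [ 0.578  0.187 -0.001] 0.59 {'confidence', 'position'}
top stand_a [ 0.58  -0.178 -0.004] 0.59 {'confidence', 'position'}
top pulley_a [0.611 0.192 0.002] 0.96 {'confidence', 'position'}
top pulley_a [ 0.621 -0.178 -0.   ] 0.74 {'confidence', 'position'}
top peg_a [0.642 0.199 0.11 ] 0.96 {'confidence', 'position'}
top peg_a [ 0.65  -0.171  0.112] 0.58 {'confidence', 'position'}
top tagtop_a [ 0.518 -0.176  0.09 ] 0.66 {'confidence', 'position'}
top tagtop_a [0.514 0.158 0.087] 0.56 {'confidence', 'position'}
top can [0.621 0.432 0.002] 0.67 {'confidence', 'position'}
top can [0.512 0.16  0.086] 0.59 {'confidence', 'position'}
top can [0.613 0.19  0.001] 0.52 {'confidence', 'position'}
top tape [0.784 0.006 0.002] 0.75 {'confidence', 'position'}
top sanding [ 0.659 -0.5    0.001] 0.65 {'confidence', 'position'}
scene stand_a [ 0.573  0.186 -0.002] 0.95 {'confidence', 'position'}
scene stand_a [ 0.581 -0.18  -0.006] 0.63 {'confidence', 'position'}
scene pulley_a [ 0.611 -0.173 -0.   ] 0.97 {'confidence', 'position'}
scene pulley_a [0.608 0.191 0.001] 0.9 {'confidence', 'position'}
scene peg_a [ 0.646 -0.165  0.112] 0.78 {'confidence', 'position'}
scene peg_a [0.644 0.201 0.116] 0.71 {'confidence', 'position'}
scene tagtop_a [ 0.52  -0.181  0.087] 0.52 {'confidence', 'position'}
scene tagtop_a [0.518 0.154 0.089] 0.45 {'confidence', 'position'}
scene can [0.622 0.426 0.002] 0.62 {'confidence', 'position'}
scene tape [0.792 0.003 0.001] 0.96 {'confidence', 'position'}
scene sanding [ 0.65  -0.5    0.001] 0.95 {'confidence', 'position'}
scene sanding [0.61  0.19  0.003] 0.54 {'confidence', 'position'}
0.8
```

View pics/top1.png

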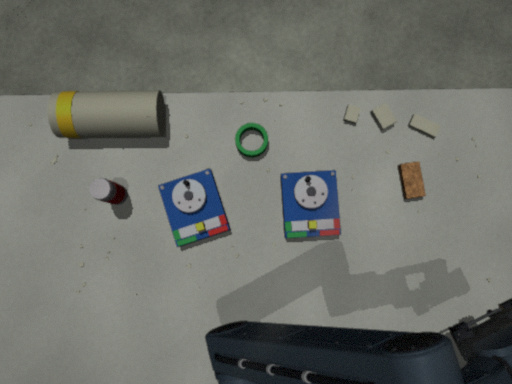

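View pics/scene1.png

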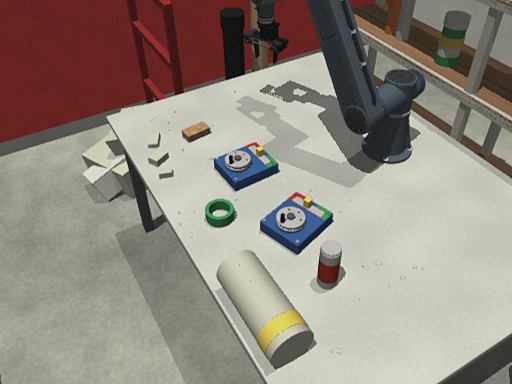

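The top view shows two stands: left around (192,205) px, rotated, and right around (311,205) px, nearly aligned. The can, tape and sanding block are clear of both. Next I'm refining the stand poses.

```bash
cat >> h.py <<'E'
def ray(cam,uv,z,s=None):
    ci=camera_info(cam); f=192/np.tan(np.radians(ci['fov_y']/2))
    if cam=='wrist':
        T=np.eye(4);T[:3,:3]=s['tcp_rot'];T[:3,3]=s['position'];W=T@np.array(ci['tool_from_camera'])
    else: W=np.linalg.inv(np.array(ci['view']))
    uv=np.atleast_2d(uv).astype(float)
    d=np.c_[(uv[:,0]-ci['cx'])/f,(uv[:,1]-ci['cy'])/f,np.ones(len(uv))]@W[:3,:3].T
    o=W[:3,3]; return o+d*((z-o[2])/d[:,2])[:,None]
E
python3 - <<'E'
from h import *
print({k:camera_info('top')[k] for k in ('fov_y','cx','cy')})
im=cv2.cvtColor(cv2.imread('pics/top1.png'),cv2.COLOR_BGR2RGB)
hsv=cv2.cvtColor(im,cv2.COLOR_RGB2HSV)
H,S,V=[hsv[...,i].astype(int) for i in range(3)]
def cents(m,z,name,amin=8):
    n,l,st,c=cv2.connectedComponentsWithStats(m.astype(np.uint8))
    for i in range(1,n):
        if st[i,4]>=amin and 140<c[i][1]<250 and 150<c[i][0]<350: print(name,st[i,4],np.round(c[i],1),np.round(ray('top',c[i],z)[0],4))
cents((H>20)&(H<35)&(S>120)&(V>80),.088,'yel')
cents((H>45)&(H<80)&(S>120),.054,'green',20)
cents(((H<8)|(H>172))&(S>150)&(V>80),.054,'red')
m=((H>100)&(H<130)&(S>120)).astype(np.uint8)
for x0,x1 in((150,240),(265,350)):
    mm=np.zeros_like(m);mm[160:250,x0:x1]=1
    ys,xs=np.nonzero(m*mm)
    P=ray('top',np.c_[xs,ys],.05)[:,:2].astype(np.float32)
    print(cv2.minAreaRect(P*1000))
E
```

```text
{'fov_y': 46.11426698739737, 'cx': 252.83626885878897, 'cy': 192.86793261954995}
yel 57 [311.8 224.4] [ 0.5182 -0.1757  0.088 ]
yel 60 [199.8 226.2] [0.5166 0.1563 0.088 ]
green 53 [287.5 226.1] [ 0.5151 -0.1061  0.054 ]
green 152 [183.4 238.8] [0.4803 0.2105 0.054 ]
green 98 [295.9 234.3] [ 0.4898 -0.1309  0.054 ]
red 51 [222.9 219.5] [0.5372 0.0902 0.054 ]
red 19 [336.5 223.3] [ 0.5217 -0.2548  0.054 ]
red 99 [217.8 230.2] [0.5051 0.1058 0.054 ]
red 49 [330.  232.1] [ 0.4955 -0.2343  0.054 ]
((576.2384033203125, 180.00271606445312), (197.08840942382812, 168.61976623535156), 17.956130981445312)
((583.8560180664062, -176.26153564453125), (195.576904296875, 167.4310760498047), 2.8895139694213867)
```

>>> {"method": "jog_arm", "body": {
  "steps": [
    {"delta_pos": [60,30,60],"turn": -3,"fingers": 45},
    {"delta_pos": [120,60,110],"turn": -6,"fingers": 45},
    {"delta_pos": [160,120,130],"turn": -10,"fingers": 45},
    {"delta_pos": [200,180,130],"turn": -13,"fingers": 45},
    {"delta_pos": [235,240,130],"turn": -13,"fingers": 45},
    {"delta_pos": [265,300,130],"turn": -13,"fingers": 45},
    {"delta_pos": [290,340,130],"turn": -13,"fingers": 45},
    {"delta_pos": [300,360,130],"turn": -13,"fingers": 45},
    {"delta_pos": [300,370,130],"turn": -13,"fingers": 45},
    {"delta_pos": [300,370,130],"turn": -13,"fingers": 45},
    {"delta_pos": [300,370,130],"turn": -13,"fingers": 45},
    {"delta_pos": [300,370,130],"turn": -13,"fingers": 45},
    {"delta_pos": [300,370,130],"turn": -13,"fingers": 45},
    {"delta_pos": [300,370,130],"turn": -13,"fingers": 45}
  ]
}}

```text
time_s: 1.97
position: [0.5565, -0.1974, 0.3422]
tcp_rot: [[0.197, 0.002, 0.98], [-0.98, 0.0, 0.197], [0.0, -1.0, 0.002]]
force: [0.4, -0.3, -0.9]
opening: 0.453
```

```bash
python3 - <<'E'
from h import *
s=read_state(); save('wrist','w1.png')
np.save('s1.npy',s,allow_pickle=True)
for t in ['pulley_b','peg_b','tagtop_b','stand_b']:
    for d in tip_of(t,'wrist'): print(t,np.round(d['position'],4),round(d['confidence'],2))
E
```

```text
pulley_b [ 0.6067  0.1953 -0.0024] 0.67
pulley_b [ 0.6186 -0.1784 -0.0021] 0.62
peg_b [ 0.6495 -0.1663  0.1131] 0.74
tagtop_b [0.5183 0.1574 0.0885] 0.83
tagtop_b [ 0.5189 -0.1784  0.0875] 0.77
stand_b [ 5.804e-01 -1.752e-01 -4.000e-04] 0.94
stand_b [0.5747 0.1864 0.001 ] 0.58
```

View pics/w1.png

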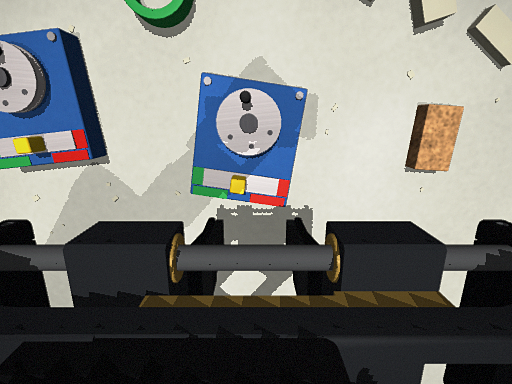

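The wrist view shows the right stand: peg top around (245,97), hub around (248,123), tag around (238,184). I'm measuring those pixels.

```bash
python3 - <<'E'
from h import *
s=np.load('s1.npy',allow_pickle=True).item()
im=cv2.cvtColor(cv2.imread('pics/w1.png'),cv2.COLOR_BGR2RGB)
hsv=cv2.cvtColor(im,cv2.COLOR_RGB2HSV);H,S,V=[hsv[...,i].astype(int) for i in range(3)]
m=((H>100)&(H<130)&(S>120)).astype(np.uint8)
mm=np.zeros_like(m);mm[60:215,185:315]=1
ys,xs=np.nonzero(m*mm)
# top-face corners by intersecting hull; print rect at z=.05
P=ray('wrist',np.c_[xs,ys],.05,s)[:,:2].astype(np.float32)
print(cv2.minAreaRect(P*1000))
for n,uv,z in [('pegtop',(244.5,96.5),.113),('hub',(248.5,123.5),.086),('tag',(237,182),.088),('cTL',(206,80),.05),('cTR',(299,94),.05)]:
    print(n,np.round(ray('wrist',uv,z,s)[0],4))
big=cv2.resize(im[70:215,185:315],None,fx=4,fy=4,interpolation=cv2.INTER_CUBIC)
cv2.imwrite('pics/w1z.png',cv2.cvtColor(big,cv2.COLOR_RGB2BGR))
E
```

```text
((583.098876953125, -176.67295837402344), (198.14744567871094, 168.32337951660156), 2.7731001377105713)
pegtop [ 0.6517 -0.164   0.113 ]
hub [ 0.6166 -0.1758  0.086 ]
tag [ 0.5248 -0.175   0.088 ]
cTL [ 0.6678 -0.0973  0.05  ]
cTR [ 0.676  -0.2453  0.05  ]
```

View pics/w1z.png

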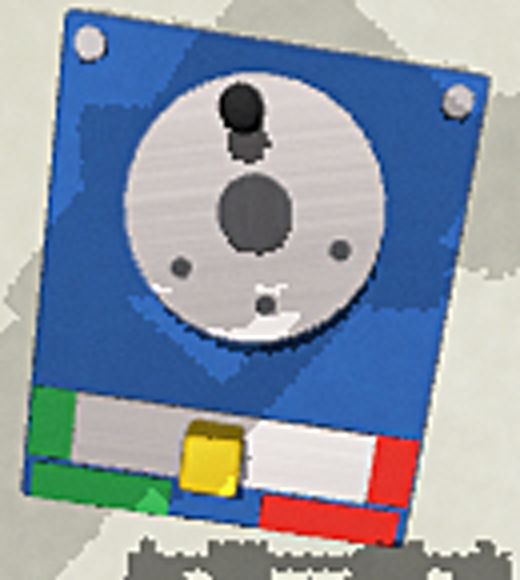

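>>> {"method": "jog_arm", "body": {
  "steps": [
    {"delta_pos": [30,10,-20],"turn": 2,"fingers": 45},
    {"delta_pos": [60,20,-45],"turn": 4,"fingers": 45},
    {"delta_pos": [85,28,-75],"turn": 5.6,"fingers": 45},
    {"delta_pos": [95,33,-105],"turn": 5.6,"fingers": 45},
    {"delta_pos": [95,33,-140],"turn": 5.6,"fingers": 45},
    {"delta_pos": [95,33,-165],"turn": 5.6,"fingers": 45},
    {"delta_pos": [95,33,-180],"turn": 5.6,"fingers": 45},
    {"delta_pos": [95,33,-180],"turn": 5.6,"fingers": 45},
    {"delta_pos": [95,33,-180],"turn": 5.6,"fingers": 45}
  ]
}}

```text
time_s: 2.97
position: [0.6488, -0.1692, 0.1605]
tcp_rot: [[0.284, -0.002, 0.959], [-0.959, 0.001, 0.284], [-0.001, -1.0, -0.002]]
force: [-1.0, -0.1, 0.3]
opening: 0.447
```

```bash
python3 - <<'E'
from h import *
s=read_state(); print(s['time_s'],np.round(s['position'],4),np.round(s['tcp_rot'],3),s['force'])
save('wrist','w2.png')
s=read_state(); print(s['time_s'],np.round(s['position'],4))
E
```

```text
2.9667 [ 0.6488 -0.1692  0.1605] [[ 0.284 -0.002  0.959]
 [-0.959  0.001  0.284]
 [-0.001 -1.    -0.002]] [-0.96302364 -0.13906298  0.33998509]
3.0167 [ 0.65   -0.1693  0.1622]
```

View pics/w2.png

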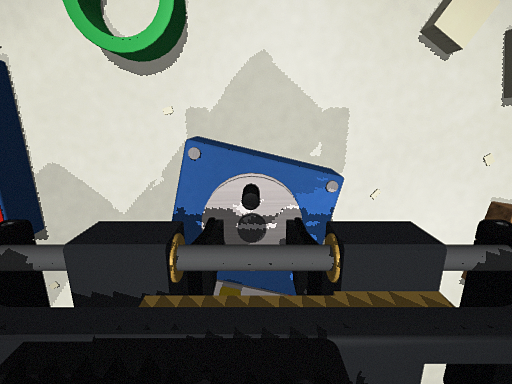

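```bash
python3 - <<'E'
from h import *
s=read_state()
print(np.array(camera_info('wrist')['tool_from_camera']).round(4), camera_info('wrist')['fov_y'])
for n,uv,z in [('pegtop',(250.5,190),.113),('hub',(252,226),.086),('cTL',(190,138),.05),('cTR',(343,178),.05)]:
    print(n,np.round(ray('wrist',uv,z,s)[0],4))
im=cv2.imread('pics/w2.png'); cv2.imwrite('pics/w2z.png',cv2.resize(im[130:250,180:350],None,fx=4,fy=4))
E
```

```text
[[ 1.000e+00 -2.600e-03 -6.000e-04 -3.000e-04]
 [-1.000e-04 -2.615e-01  9.652e-01 -1.734e-01]
 [-2.700e-03 -9.652e-01 -2.615e-01  7.300e-02]
 [ 0.000e+00  0.000e+00  0.000e+00  1.000e+00]] 69.39127426197209
pegtop [ 0.6625 -0.1618  0.113 ]
hub [ 0.6215 -0.1749  0.086 ]
cTL [ 0.6814 -0.0917  0.05  ]
cTR [ 0.6863 -0.2555  0.05  ]
```

View pics/w2z.png

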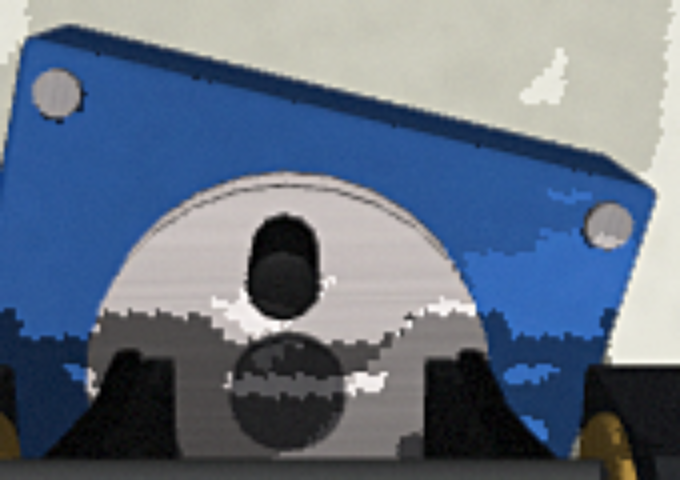

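>>> {"method": "jog_arm", "body": {
  "steps": [
    {"delta_pos": [2,3.5,-10],"turn": 0.5,"fingers": 45},
    {"delta_pos": [2,3.5,-25],"turn": 0.5,"fingers": 45},
    {"delta_pos": [2,3.5,-40],"turn": 0.5,"fingers": 45},
    {"delta_pos": [2,3.5,-52],"turn": 0.5,"fingers": 45},
    {"delta_pos": [2,3.5,-60],"turn": 0.5,"fingers": 45},
    {"delta_pos": [2,3.5,-60],"turn": 0.5,"fingers": 40},
    {"delta_pos": [2,3.5,-60],"turn": 0.5,"fingers": 32},
    {"delta_pos": [2,3.5,-60],"turn": 0.5,"fingers": 32},
    {"delta_pos": [2,3.5,-60],"turn": 0.5,"fingers": 32}
  ]
}}

```text
time_s: 3.77
position: [0.6526, -0.1645, 0.1027]
tcp_rot: [[0.295, 0.002, 0.956], [-0.956, -0.001, 0.295], [0.001, -1.0, 0.002]]
force: [-0.9, 0.7, -0.0]
opening: 0.33
```

```bash
python3 - <<'E'
from h import *
s=read_state(); print(s['time_s'],np.round(s['position'],4),s['opening'],s['force'],s['moment'])
C=np.array([618,-175.]);cmd=np.array([652,-164.5]); 
# waypoints: jaw centre on arc at angle a from 17
for tot in range(4,129,4):
    a=np.radians(17+tot); p=C+36*np.array([np.cos(a),np.sin(a)])-cmd
    print(tot,np.round(p,1))
E
```

```text
3.7667 [ 0.6526 -0.1645  0.1027] 0.33031046778037165 [-0.8566568   0.67070352 -0.01618984] [0.06099066 0.02725594 0.01708373]
4 [-0.4  2.4]
8 [-1.4  4.7]
12 [-2.5  7. ]
16 [-3.8  9.1]
20 [-5.2 11.2]
24 [-6.8 13.1]
28 [-8.5 15. ]
32 [-10.4  16.7]
36 [-12.3  18.3]
40 [-14.4  19.7]
44 [-16.5  21. ]
48 [-18.8  22.1]
52 [-21.1  23.1]
56 [-23.5  23.9]
60 [-25.9  24.6]
64 [-28.4  25.1]
68 [-30.9  25.4]
72 [-33.4  25.5]
76 [-35.9  25.5]
80 [-38.4  25.2]
84 [-40.9  24.8]
88 [-43.3  24.3]
92 [-45.7  23.5]
96 [-48.1  22.6]
100 [-50.3  21.6]
104 [-52.5  20.4]
108 [-54.6  19. ]
112 [-56.7  17.5]
116 [-58.6  15.8]
120 [-60.3  14.1]
124 [-62.   12.2]
128 [-63.5  10.1]
```

>>> {"method": "jog_arm", "body": {
  "steps": [
    {"delta_pos": [-0.4,2.4,0],"turn": 4,"fingers": 32},
    {"delta_pos": [-1.4,4.7,0],"turn": 8,"fingers": 32},
    {"delta_pos": [-2.5,7,0],"turn": 12,"fingers": 32},
    {"delta_pos": [-3.8,9.1,0],"turn": 16,"fingers": 32},
    {"delta_pos": [-5.2,11.2,0],"turn": 20,"fingers": 32},
    {"delta_pos": [-6.8,13.1,0],"turn": 24,"fingers": 32},
    {"delta_pos": [-8.5,15,0],"turn": 28,"fingers": 32},
    {"delta_pos": [-10.4,16.7,0],"turn": 32,"fingers": 32}
  ]
}}

```text
time_s: 4.43
position: [0.6419, -0.1476, 0.1025]
tcp_rot: [[0.759, 0.002, 0.651], [-0.651, -0.001, 0.759], [0.002, -1.0, 0.001]]
force: [-0.6, -0.3, -0.4]
opening: 0.319
```

>>> {"method": "jog_arm", "body": {
  "steps": [
    {"delta_pos": [-1.9,1.6,0],"turn": 4,"fingers": 32},
    {"delta_pos": [-4,3,0],"turn": 8,"fingers": 32},
    {"delta_pos": [-6.1,4.3,0],"turn": 12,"fingers": 32},
    {"delta_pos": [-8.4,5.4,0],"turn": 16,"fingers": 32}
  ]
}}

```text
time_s: 4.77
position: [0.6335, -0.1422, 0.1025]
tcp_rot: [[0.909, 0.002, 0.417], [-0.417, -0.001, 0.909], [0.002, -1.0, 0.0]]
force: [0.1, -0.2, -0.3]
opening: 0.322
```

>>> {"method": "jog_arm", "body": {
  "steps": [
    {"delta_pos": [-2.3,1,0],"turn": 4,"fingers": 32},
    {"delta_pos": [-4.7,1.8,0],"turn": 8,"fingers": 32},
    {"delta_pos": [-7.1,2.5,0],"turn": 12,"fingers": 32},
    {"delta_pos": [-9.6,3,0],"turn": 16,"fingers": 32}
  ]
}}

```text
time_s: 5.1
position: [0.6239, -0.1392, 0.1025]
tcp_rot: [[0.989, 0.002, 0.15], [-0.15, -0.001, 0.989], [0.002, -1.0, -0.0]]
force: [0.5, 1.3, 0.2]
opening: 0.319
```

>>> {"method": "jog_arm", "body": {
  "steps": [
    {"delta_pos": [-2.5,0.3,0],"turn": 4,"fingers": 32},
    {"delta_pos": [-5,0.4,0],"turn": 8,"fingers": 32},
    {"delta_pos": [-7.5,0.4,0],"turn": 12,"fingers": 32},
    {"delta_pos": [-10,0.1,0],"turn": 16,"fingers": 32}
  ]
}}

```text
time_s: 5.43
position: [0.6139, -0.1392, 0.1025]
tcp_rot: [[0.992, 0.002, -0.128], [0.128, -0.001, 0.992], [0.002, -1.0, -0.001]]
force: [-0.3, -0.3, 0.6]
opening: 0.317
```

>>> {"method": "jog_arm", "body": {
  "steps": [
    {"delta_pos": [-2.5,-0.4,0],"turn": 4,"fingers": 32},
    {"delta_pos": [-4.9,-0.9,0],"turn": 8,"fingers": 32},
    {"delta_pos": [-7.3,-1.7,0],"turn": 12,"fingers": 32},
    {"delta_pos": [-9.7,-2.6,0],"turn": 16,"fingers": 32}
  ]
}}

```text
time_s: 5.77
position: [0.6042, -0.1419, 0.1025]
tcp_rot: [[0.918, 0.002, -0.396], [0.396, -0.001, 0.918], [0.001, -1.0, -0.001]]
force: [0.9, -0.3, 0.1]
opening: 0.317
```

>>> {"method": "jog_arm", "body": {
  "steps": [
    {"delta_pos": [-2.2,-1,0],"turn": 4,"fingers": 32},
    {"delta_pos": [-4.4,-2.2,0],"turn": 8,"fingers": 32},
    {"delta_pos": [-6.5,-3.6,0],"turn": 12,"fingers": 32},
    {"delta_pos": [-8.6,-5.1,0],"turn": 16,"fingers": 32}
  ]
}}

```text
time_s: 6.1
position: [0.5956, -0.147, 0.1025]
tcp_rot: [[0.773, 0.002, -0.634], [0.634, -0.001, 0.773], [0.001, -1.0, -0.002]]
force: [-0.3, -0.3, 0.5]
opening: 0.316
```

>>> {"method": "jog_arm", "body": {
  "steps": [
    {"delta_pos": [-1.2,-1.1,0],"turn": 2,"fingers": 32},
    {"delta_pos": [-2.1,-2,0],"turn": 4,"fingers": 32},
    {"delta_pos": [-2.9,-2.8,0],"turn": 6,"fingers": 32},
    {"delta_pos": [-3.3,-3.3,0],"turn": 7,"fingers": 32},
    {"delta_pos": [-3.3,-3.3,0],"turn": 7,"fingers": 32},
    {"delta_pos": [-3.3,-3.3,0],"turn": 7,"fingers": 32},
    {"delta_pos": [-3.3,-3.3,0],"turn": 7,"fingers": 32},
    {"delta_pos": [-3.3,-3.3,0],"turn": 7,"fingers": 32}
  ]
}}

```text
time_s: 6.77
position: [0.5919, -0.15, 0.1017]
tcp_rot: [[0.693, 0.0, -0.721], [0.721, -0.0, 0.693], [0.0, -1.0, -0.0]]
force: [0.4, -0.7, 0.8]
opening: 0.322
```

```bash
python3 - <<'E'
from h import *
s=read_state(); print(s['time_s'],np.round(s['position'],4),s['opening'],s['force'],s['moment'],s['joint_positions'])
save('wrist','w3.png'); save('scene','sc3.png');save('top','t3.png')
for t in ['peg_b']:
    for d in tip_of(t,'top')+tip_of(t,'scene'): print(t,np.round(d['position'],4),round(d['confidence'],2))
a=cv2.imread('pics/sc3.png')[110:270,190:350];b=cv2.imread('pics/w3.png')
cv2.imwrite('pics/c3.png',np.hstack([cv2.resize(a,(384,384)),cv2.resize(b,(400,300),interpolation=cv2.INTER_AREA)[:300].copy() if 0 else cv2.copyMakeBorder(cv2.resize(b,(410,308)),0,76,0,0,cv2.BORDER_CONSTANT)]))
E
```

```text
6.7667 [ 0.5919 -0.15    0.1017] 0.32195638584531844 [ 0.39878557 -0.71397408  0.80591692] [ 0.067309   -0.18996499 -0.01119584] [-2.46922001e+01  3.70440079e+01  8.96133972e+01  5.15890787e-03
  5.33244263e+01 -7.08337609e+01]
peg_b [0.6429 0.1996 0.1124] 0.8
peg_b [ 0.6502 -0.1652  0.1084] 0.69
peg_b [0.6483 0.1976 0.1205] 0.6
```

View pics/c3.png

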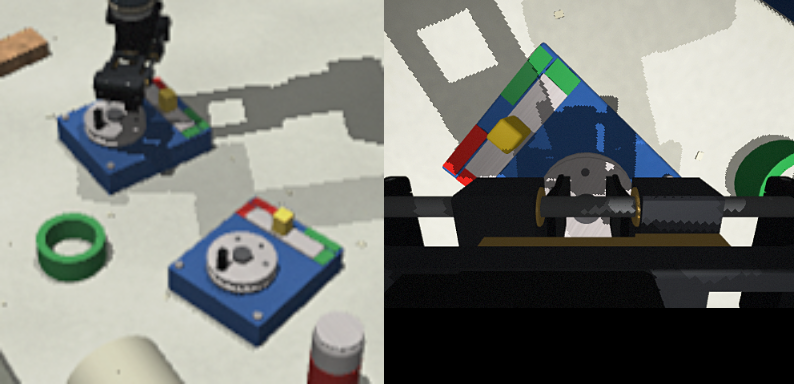

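```bash
python3 - <<'E'
from h import *
b=cv2.imread('pics/w3.png')[180:310,170:370];a=cv2.imread('pics/sc3.png')[110:200,200:290]
c=cv2.imread('pics/scene1.png')[110:200,200:290]
r=lambda x:cv2.resize(x,(270,270),interpolation=cv2.INTER_CUBIC)
cv2.imwrite('pics/d3.png',np.vstack([cv2.resize(b,(540,350)),np.hstack([r(a),r(c)])])[:600])
E
```

```text
(no output)
```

View pics/d3.png

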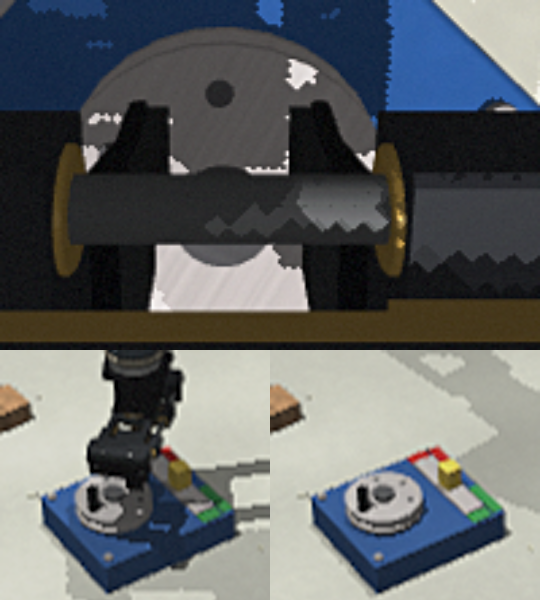

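```bash
cat >> h.py <<'E'
def proj(cam,P,s=None):
    ci=camera_info(cam); f=192/np.tan(np.radians(ci['fov_y']/2))
    if cam=='wrist':
        T=np.eye(4);T[:3,:3]=s['tcp_rot'];T[:3,3]=s['position'];V=np.linalg.inv(T@np.array(ci['tool_from_camera']))
    else: V=np.array(ci['view'])
    P=np.atleast_2d(P); q=P@V[:3,:3].T+V[:3,3]
    return np.c_[ci['cx']+f*q[:,0]/q[:,2],ci['cy']+f*q[:,1]/q[:,2]]
E
python3 - <<'E'
from h import *
s=read_state(); ci=camera_info('wrist'); print(ci['cx'],ci['cy'],camera_info('scene')['fov_y'])
R=s['tcp_rot'];p=s['position']
im=cv2.imread('pics/sc3.png'); w=cv2.imread('pics/w3.png'); t=cv2.imread('pics/t3.png')
k=6
S=cv2.resize(im[100:190,200:290],None,fx=k,fy=k,interpolation=cv2.INTER_CUBIC)
for sx in(-1,1):
  for sz in (-1,1):
    for y,c in((.017,(0,0,255)),(-.04,(0,255,0))):
      P=p+R@np.array([sx*(.014+.0075),y,sz*.0095])
      u=proj('scene',P)[0]; cv2.circle(S,(int((u[0]-200)*k),int((u[1]-100)*k)),3,c,-1)
      print(sx,sz,y,proj('wrist',P,s)[0].round())
cv2.imwrite('pics/S3.png',S)
cv2.imwrite('pics/T3.png',cv2.resize(t[150:260,250:360],None,fx=5,fy=5,interpolation=cv2.INTER_CUBIC))
E
```

```text
254.37565554626053 191.61442524605295 43.23080785797645
-1 -1 0.017 [224. 229.]
-1 -1 -0.04 [212. 271.]
-1 1 0.017 [223. 205.]
-1 1 -0.04 [211. 238.]
1 -1 0.017 [282. 229.]
1 -1 -0.04 [292. 271.]
1 1 0.017 [282. 205.]
1 1 -0.04 [293. 238.]
```

View pics/S3.png

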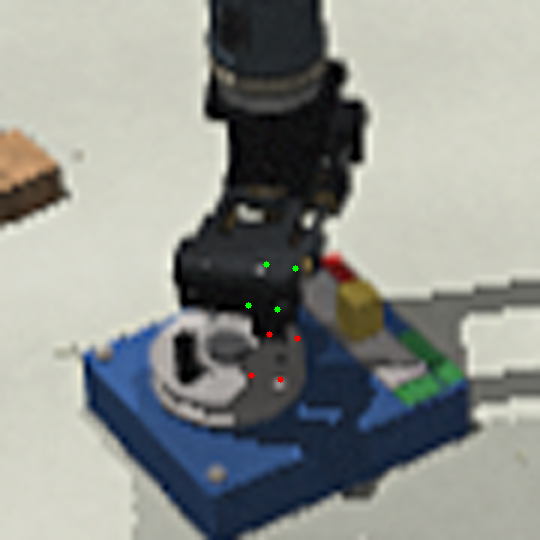

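View pics/T3.png

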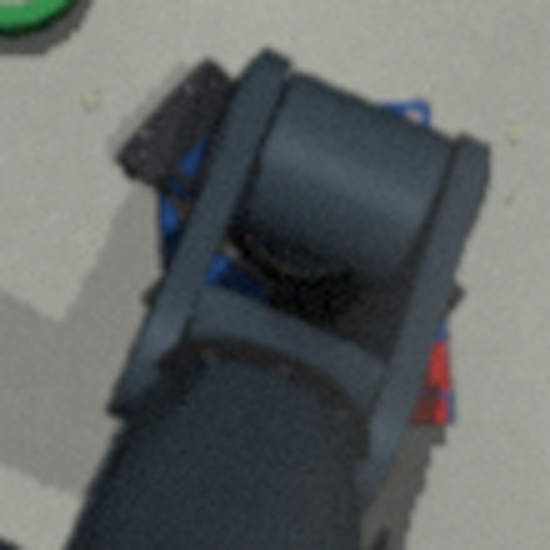

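The pulley did not turn: its holes and peg are where they began. The pictures show the fingertips about 20-25 mm higher than the nominal 17 mm ahead of the TCP, so they passed over the peg. I'll go down in small, force-checked steps to find the real tip height.

>>> {"method": "jog_arm", "body": {
  "steps": [
    {"delta_pos": [0,0,-2],"turn": 0,"fingers": 32},
    {"delta_pos": [0,0,-4],"turn": 0,"fingers": 32},
    {"delta_pos": [0,0,-4],"turn": 0,"fingers": 32}
  ]
}}

```text
time_s: 7.27
position: [0.5914, -0.1498, 0.097]
tcp_rot: [[0.693, -0.001, -0.721], [0.721, 0.0, 0.693], [-0.0, -1.0, 0.001]]
force: [-0.7, 0.6, -0.2]
opening: 0.319
```

>>> {"method": "jog_arm", "body": {
  "steps": [
    {"delta_pos": [0,0,-1.5],"turn": 0,"fingers": 32},
    {"delta_pos": [0,0,-1.5],"turn": 0,"fingers": 32}
  ]
}}

```text
time_s: 7.43
position: [0.5916, -0.1499, 0.0957]
tcp_rot: [[0.693, -0.0, -0.721], [0.721, 0.0, 0.693], [-0.0, -1.0, 0.0]]
force: [0.0, 0.2, 0.4]
opening: 0.321
```

>>> {"method": "jog_arm", "body": {
  "steps": [
    {"delta_pos": [0,0,-1.5],"turn": 0,"fingers": 32},
    {"delta_pos": [0,0,-1.5],"turn": 0,"fingers": 32}
  ]
}}

```text
time_s: 7.6
position: [0.5916, -0.15, 0.0943]
tcp_rot: [[0.693, -0.0, -0.721], [0.721, 0.0, 0.693], [-0.0, -1.0, 0.0]]
force: [-0.7, 0.5, -0.4]
opening: 0.315
```

>>> {"method": "jog_arm", "body": {
  "steps": [
    {"delta_pos": [0,0,-1.5],"turn": 0,"fingers": 32},
    {"delta_pos": [0,0,-2.5],"turn": 0,"fingers": 32},
    {"delta_pos": [0,0,-2.5],"turn": 0,"fingers": 32}
  ]
}}

```text
time_s: 7.85
position: [0.5916, -0.1499, 0.0918]
tcp_rot: [[0.693, -0.0, -0.721], [0.721, 0.0, 0.693], [-0.0, -1.0, 0.0]]
force: [0.0, 0.2, 0.5]
opening: 0.32
```

>>> {"method": "jog_arm", "body": {
  "steps": [
    {"delta_pos": [0,0,-1.5],"turn": 0,"fingers": 32},
    {"delta_pos": [0,0,-2.5],"turn": 0,"fingers": 32},
    {"delta_pos": [0,0,-2.5],"turn": 0,"fingers": 32}
  ]
}}

```text
time_s: 8.1
position: [0.5916, -0.1499, 0.0893]
tcp_rot: [[0.693, -0.0, -0.721], [0.721, 0.0, 0.693], [-0.0, -1.0, 0.0]]
force: [-0.3, 0.3, -0.1]
opening: 0.318
```

```bash
python3 - <<'E'
from h import *
s=read_state();print(s['position'],s['force'])
save('scene','sc4.png');save('wrist','w4.png')
a=cv2.imread('pics/sc4.png')[100:190,200:290];b=cv2.imread('pics/w4.png')[180:310,170:370]
cv2.imwrite('pics/d4.png',np.hstack([cv2.resize(a,(400,400),interpolation=cv2.INTER_CUBIC),cv2.copyMakeBorder(cv2.resize(b,(400,260)),0,140,0,0,cv2.BORDER_CONSTANT)]))
E
```

```text
[ 0.59159053 -0.14992532  0.0892884 ] [-0.29994185  0.29001762 -0.08878074]
```

View pics/d4.png

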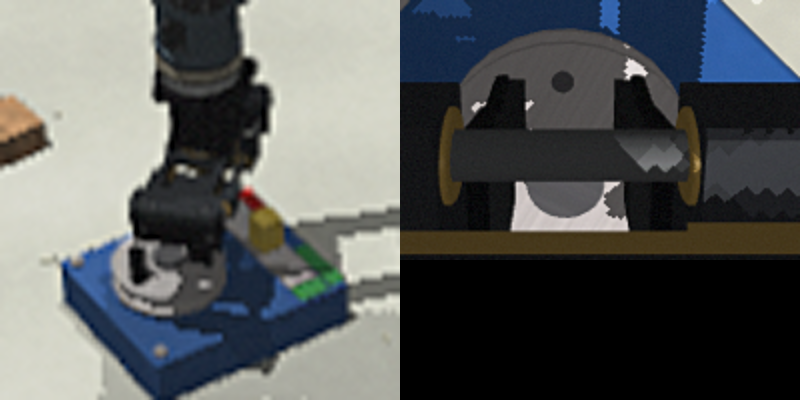

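```bash
python3 - <<'E'
from h import *
s=read_state(); R=s['tcp_rot'];p=s['position']
im=cv2.imread('pics/sc4.png');k=6
S=cv2.resize(im[90:190,200:300],None,fx=k,fy=k,interpolation=cv2.INTER_CUBIC)
def box(hx,hz,y0,y1,c,S,cam,o,k):
  q=[proj(cam,p+R@np.array([a*hx,y,b*hz]),s)[0] for y in(y0,y1) for a,b in((-1,-1),(1,-1),(1,1),(-1,1))]
  q=[(int((u[0]-o[0])*k),int((u[1]-o[1])*k)) for u in q]
  for i in range(4):
    cv2.line(S,q[i],q[(i+1)%4],c,1);cv2.line(S,q[4+i],q[4+(i+1)%4],c,1);cv2.line(S,q[i],q[i+4],c,1)
box(.0290,.0095,.017,-.053,(0,0,255),S,'scene',(200,90),k)
box(.095,.0375,-.053,-.11,(0,255,255),S,'scene',(200,90),k)
cv2.imwrite('pics/S4.png',S)
w=cv2.imread('pics/w4.png');
box(.0290,.0095,.017,-.053,(0,0,255),w,'wrist',(0,0),1)
cv2.imwrite('pics/W4.png',w)
E
```

```text
(no output)
```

View pics/S4.png

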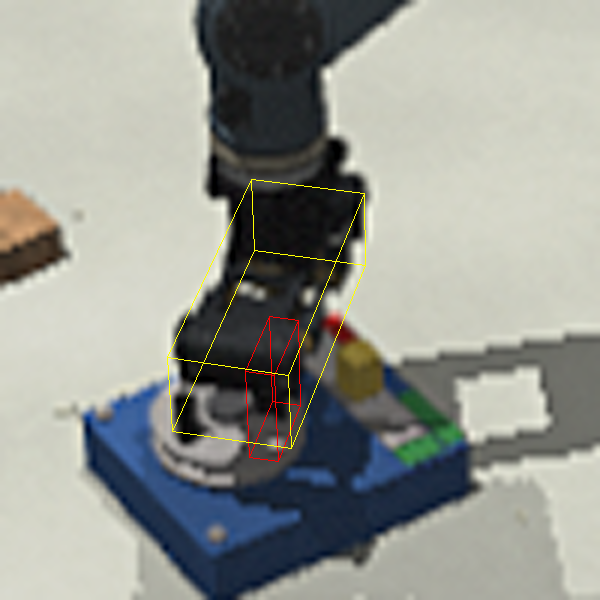

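View pics/W4.png

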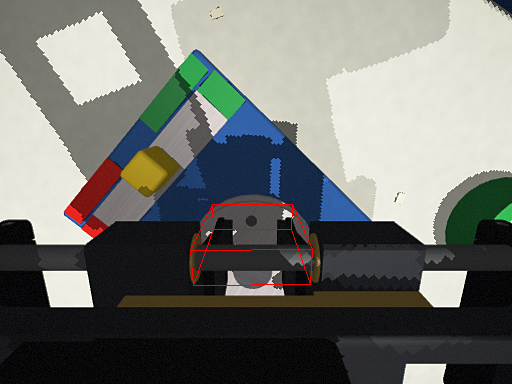

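>>> {"method": "jog_arm", "body": {
  "steps": [
    {"delta_pos": [0,0,25],"turn": 0,"fingers": 45},
    {"delta_pos": [5,0,45],"turn": -7,"fingers": 45},
    {"delta_pos": [10,-2,50],"turn": -14,"fingers": 45},
    {"delta_pos": [15,-4,50],"turn": -21,"fingers": 45},
    {"delta_pos": [20,-6,50],"turn": -28,"fingers": 45},
    {"delta_pos": [25,-8,50],"turn": -35,"fingers": 45},
    {"delta_pos": [30,-10,50],"turn": -42,"fingers": 45},
    {"delta_pos": [35,-12,50],"turn": -49,"fingers": 45},
    {"delta_pos": [40,-14.2,50],"turn": -56,"fingers": 45},
    {"delta_pos": [45,-14.2,50],"turn": -63,"fingers": 45},
    {"delta_pos": [50,-14.2,50],"turn": -70,"fingers": 45},
    {"delta_pos": [55,-14.2,50],"turn": -77,"fingers": 45},
    {"delta_pos": [60,-14.2,50],"turn": -84,"fingers": 45},
    {"delta_pos": [60,-14.2,50],"turn": -91,"fingers": 45},
    {"delta_pos": [60,-14.2,50],"turn": -98,"fingers": 45},
    {"delta_pos": [60,-14.2,50],"turn": -105,"fingers": 45},
    {"delta_pos": [60,-14.2,50],"turn": -112,"fingers": 45},
    {"delta_pos": [60,-14.2,40],"turn": -119,"fingers": 45},
    {"delta_pos": [60,-14.2,30],"turn": -119,"fingers": 45},
    {"delta_pos": [60,-14.2,30],"turn": -119,"fingers": 45}
  ]
}}

```text
time_s: 9.87
position: [0.65, -0.1635, 0.1171]
tcp_rot: [[0.298, -0.004, 0.955], [-0.955, 0.002, 0.298], [-0.003, -1.0, -0.004]]
force: [0.1, -0.3, -1.0]
opening: 0.452
```

```bash
python3 - <<'E'
from h import *
s=read_state();print(s['time_s'],s['position'],s['force'],np.degrees(np.arctan2(*s['tcp_rot'][1::-1,0])))
save('scene','sc5.png');save('wrist','w5.png')
a=cv2.imread('pics/sc5.png')[100:190,200:290];b=cv2.imread('pics/w5.png')[130:260,150:350]
cv2.imwrite('pics/d5.png',np.hstack([cv2.resize(a,(390,390),interpolation=cv2.INTER_CUBIC),cv2.copyMakeBorder(cv2.resize(b,(400,260)),0,130,0,0,cv2.BORDER_CONSTANT)]))
E
```

```text
9.8667 [ 0.64999871 -0.16347842  0.11713289] [ 0.14901562 -0.28547109 -1.04279596] -72.6687648895166
```

View pics/d5.png

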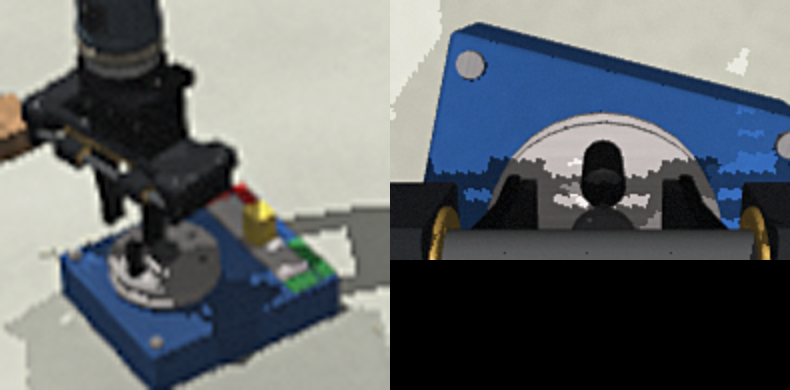

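>>> {"method": "jog_arm", "body": {
  "steps": [
    {"delta_pos": [1,0,-8],"turn": 0,"fingers": 45},
    {"delta_pos": [1,0,-16],"turn": 0,"fingers": 45},
    {"delta_pos": [1,0,-24],"turn": 0,"fingers": 45},
    {"delta_pos": [1,0,-30],"turn": 0,"fingers": 45},
    {"delta_pos": [1,0,-30],"turn": 0,"fingers": 45}
  ]
}}

```text
time_s: 10.38
position: [0.6514, -0.1637, 0.0874]
tcp_rot: [[0.295, -0.004, 0.955], [-0.955, 0.001, 0.295], [-0.002, -1.0, -0.003]]
force: [0.2, -0.5, -0.4]
opening: 0.45
```

>>> {"method": "jog_arm", "body": {
  "steps": [
    {"delta_pos": [0,0,-4],"turn": 0,"fingers": 45},
    {"delta_pos": [0,0,-8],"turn": 0,"fingers": 45},
    {"delta_pos": [0,0,-12],"turn": 0,"fingers": 45},
    {"delta_pos": [0,0,-12],"turn": 0,"fingers": 40},
    {"delta_pos": [0,0,-12],"turn": 0,"fingers": 34},
    {"delta_pos": [0,0,-12],"turn": 0,"fingers": 32},
    {"delta_pos": [0,0,-12],"turn": 0,"fingers": 32}
  ]
}}

```text
time_s: 10.97
position: [0.653, -0.1643, 0.0779]
tcp_rot: [[0.295, 0.001, 0.956], [-0.956, -0.0, 0.295], [0.0, -1.0, 0.001]]
force: [0.8, 0.7, -0.5]
opening: 0.334
```

```bash
python3 - <<'E'
from h import *
s=read_state();print(s['time_s'],s['position'],s['force'])
save('scene','sc6.png');save('wrist','w6.png')
a=cv2.imread('pics/sc6.png')[100:190,200:290];b=cv2.imread('pics/w6.png')[130:260,150:350]
cv2.imwrite('pics/d6.png',np.hstack([cv2.resize(a,(390,390),interpolation=cv2.INTER_CUBIC),cv2.copyMakeBorder(cv2.resize(b,(400,260)),0,130,0,0,cv2.BORDER_CONSTANT)]))
E
```

```text
10.9667 [ 0.65298638 -0.16430604  0.07787587] [ 0.81813813  0.70580471 -0.54363798]
```

View pics/d6.png

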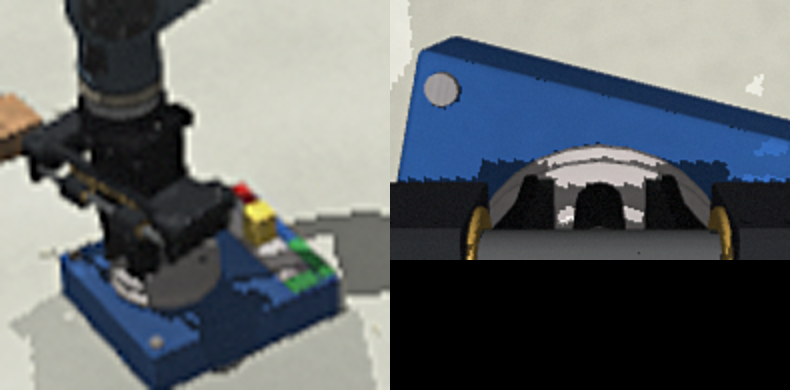

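Now the peg is between the fingers. Next is the turn, with force samples along the way.

>>> {"method": "jog_arm", "body": {
  "steps": [
    {"delta_pos": [-0.4,2.4,0],"turn": 4,"fingers": 32},
    {"delta_pos": [-1.4,4.7,0],"turn": 8,"fingers": 32},
    {"delta_pos": [-2.5,7,0],"turn": 12,"fingers": 32}
  ]
}}

```text
time_s: 11.32
position: [0.6505, -0.1577, 0.0778]
tcp_rot: [[0.49, 0.001, 0.871], [-0.871, -0.001, 0.49], [0.001, -1.0, -0.0]]
force: [-1.2, -5.8, -1.1]
opening: 0.319
```

>>> {"method": "jog_arm", "body": {
  "steps": [
    {"delta_pos": [-1.3,2.1,0],"turn": 4,"fingers": 32},
    {"delta_pos": [-2.7,4.2,0],"turn": 8,"fingers": 32},
    {"delta_pos": [-4.3,6.1,0],"turn": 12,"fingers": 32},
    {"delta_pos": [-6,8,0],"turn": 16,"fingers": 32},
    {"delta_pos": [-7.9,9.7,0],"turn": 20,"fingers": 32}
  ]
}}

```text
time_s: 11.73
position: [0.6439, -0.1506, 0.0779]
tcp_rot: [[0.759, 0.004, 0.651], [-0.651, -0.005, 0.759], [0.006, -1.0, -0.001]]
force: [2.0, -6.7, -2.6]
opening: 0.324
```

>>> {"method": "jog_arm", "body": {
  "steps": [
    {"delta_pos": [-1.9,1.6,0],"turn": 4,"fingers": 32},
    {"delta_pos": [-4,3,0],"turn": 8,"fingers": 32},
    {"delta_pos": [-6.1,4.3,0],"turn": 12,"fingers": 32},
    {"delta_pos": [-8.4,5.4,0],"turn": 16,"fingers": 32}
  ]
}}

```text
time_s: 12.07
position: [0.6368, -0.145, 0.078]
tcp_rot: [[0.909, 0.007, 0.417], [-0.417, -0.005, 0.909], [0.008, -1.0, -0.002]]
force: [4.5, -4.5, -5.0]
opening: 0.319
```

>>> {"method": "jog_arm", "body": {
  "steps": [
    {"delta_pos": [-2.3,1,0],"turn": 4,"fingers": 32},
    {"delta_pos": [-4.7,1.8,0],"turn": 8,"fingers": 32},
    {"delta_pos": [-7.1,2.5,0],"turn": 12,"fingers": 32},
    {"delta_pos": [-9.6,3,0],"turn": 16,"fingers": 32}
  ]
}}

```text
time_s: 12.4
position: [0.6282, -0.1412, 0.078]
tcp_rot: [[0.988, 0.009, 0.151], [-0.151, -0.004, 0.989], [0.009, -1.0, -0.002]]
force: [7.2, -3.0, -5.8]
opening: 0.319
```

>>> {"method": "jog_arm", "body": {
  "steps": [
    {"delta_pos": [-2.5,0.3,0],"turn": 4,"fingers": 32},
    {"delta_pos": [-5,0.4,0],"turn": 8,"fingers": 32},
    {"delta_pos": [-7.5,0.4,0],"turn": 12,"fingers": 32},
    {"delta_pos": [-10,0.1,0],"turn": 16,"fingers": 32}
  ]
}}

```text
time_s: 12.73
position: [0.6187, -0.1396, 0.078]
tcp_rot: [[0.992, 0.01, -0.127], [0.127, -0.002, 0.992], [0.009, -1.0, -0.003]]
force: [8.7, 1.2, -5.0]
opening: 0.323
```

>>> {"method": "jog_arm", "body": {
  "steps": [
    {"delta_pos": [-2.5,-0.4,0],"turn": 4,"fingers": 32},
    {"delta_pos": [-4.9,-0.9,0],"turn": 8,"fingers": 32},
    {"delta_pos": [-7.3,-1.7,0],"turn": 12,"fingers": 32},
    {"delta_pos": [-9.7,-2.6,0],"turn": 16,"fingers": 32}
  ]
}}

```text
time_s: 13.07
position: [0.6086, -0.1404, 0.078]
tcp_rot: [[0.919, 0.009, -0.395], [0.395, 0.001, 0.919], [0.008, -1.0, -0.002]]
force: [8.1, 5.9, -2.8]
opening: 0.321
```

>>> {"method": "jog_arm", "body": {
  "steps": [
    {"delta_pos": [-2.2,-1,0],"turn": 4,"fingers": 32},
    {"delta_pos": [-4.4,-2.2,0],"turn": 8,"fingers": 32},
    {"delta_pos": [-6.5,-3.6,0],"turn": 12,"fingers": 32},
    {"delta_pos": [-8.6,-5.1,0],"turn": 16,"fingers": 32}
  ]
}}

```text
time_s: 13.4
position: [0.5986, -0.144, 0.078]
tcp_rot: [[0.774, 0.005, -0.633], [0.633, 0.004, 0.774], [0.007, -1.0, -0.0]]
force: [5.0, 8.6, -0.1]
opening: 0.323
```

>>> {"method": "jog_arm", "body": {
  "steps": [
    {"delta_pos": [-1.7,-1.7,0],"turn": 4,"fingers": 32},
    {"delta_pos": [-3.4,-3.6,0],"turn": 8,"fingers": 32},
    {"delta_pos": [-4.9,-5.7,0],"turn": 12,"fingers": 32}
  ]
}}

```text
time_s: 13.65
position: [0.5921, -0.1485, 0.0779]
tcp_rot: [[0.626, 0.002, -0.78], [0.78, 0.006, 0.626], [0.006, -1.0, 0.002]]
force: [2.9, 11.6, 2.5]
opening: 0.321
```

```bash
python3 - <<'E'
from h import *
s=read_state();print(s['time_s'],s['position'],s['force'])
save('scene','sc7.png');save('wrist','w7.png')
a=cv2.imread('pics/sc7.png')[100:190,200:290];b=cv2.imread('pics/w7.png')[130:260,150:350]
cv2.imwrite('pics/d7.png',np.hstack([cv2.resize(a,(390,390),interpolation=cv2.INTER_CUBIC),cv2.copyMakeBorder(cv2.resize(b,(400,260)),0,130,0,0,cv2.BORDER_CONSTANT)]))
E
```

```text
13.65 [ 0.59207519 -0.14850912  0.07788584] [ 2.88513912 11.56772399  2.54181738]
```

View pics/d7.png

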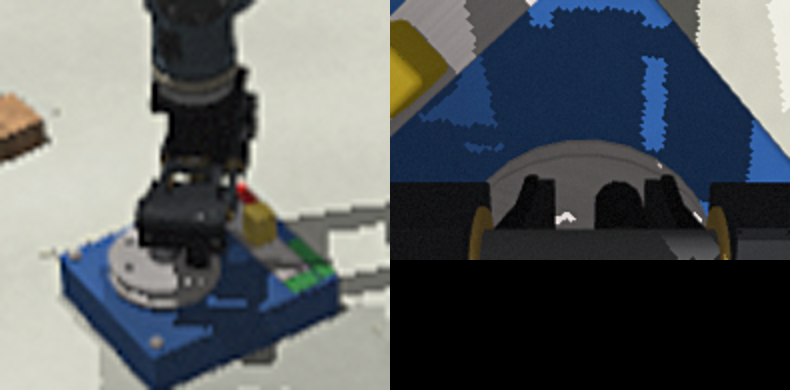

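Pulley b binds: a steady 7-10 N for about 108 degrees. I'm backing off, lifting, and moving to the +y side of the tag with shut fingers.

>>> {"method": "jog_arm", "body": {
  "steps": [
    {"delta_pos": [2,2,0],"turn": 0,"fingers": 32},
    {"delta_pos": [4,4,0],"turn": 0,"fingers": 32},
    {"delta_pos": [4,4,0],"turn": 0,"fingers": 34},
    {"delta_pos": [4,4,15],"turn": 0,"fingers": 34},
    {"delta_pos": [4,4,35],"turn": 0,"fingers": 34},
    {"delta_pos": [4,4,60],"turn": 0,"fingers": 34},
    {"delta_pos": [-10,10,70],"turn": -7,"fingers": 10},
    {"delta_pos": [-30,14,70],"turn": -14,"fingers": 0},
    {"delta_pos": [-50,18,70],"turn": -21,"fingers": 0},
    {"delta_pos": [-75.5,18,70],"turn": -28,"fingers": 0},
    {"delta_pos": [-75.5,18,60],"turn": -35,"fingers": 0},
    {"delta_pos": [-75.5,18,50],"turn": -42,"fingers": 0},
    {"delta_pos": [-75.5,18,40],"turn": -48.4,"fingers": 0},
    {"delta_pos": [-75.5,18,40],"turn": -48.4,"fingers": 0},
    {"delta_pos": [-75.5,18,40],"turn": -48.4,"fingers": 0}
  ]
}}

```text
time_s: 15.0
position: [0.5155, -0.1347, 0.1174]
tcp_rot: [[0.999, -0.001, -0.051], [0.051, 0.0, 0.999], [-0.001, -1.0, 0.0]]
force: [0.6, -0.1, 0.7]
opening: 0.003
```

```bash
python3 - <<'E'
from h import *
s=read_state();print(s['time_s'],s['position'],s['force'],s['opening'],np.degrees(np.arctan2(*s['tcp_rot'][1::-1,0])))
save('scene','sc8.png');save('wrist','w8.png')
a=cv2.imread('pics/sc8.png')[100:190,200:290];b=cv2.imread('pics/w8.png')[130:260,150:350]
cv2.imwrite('pics/d8.png',np.hstack([cv2.resize(a,(390,390),interpolation=cv2.INTER_CUBIC),cv2.copyMakeBorder(cv2.resize(b,(400,260)),0,130,0,0,cv2.BORDER_CONSTANT)]))
E
```

```text
15.0 [ 0.51547732 -0.13465333  0.11735651] [ 0.63774847 -0.10835918  0.69266868] 0.0028562839560771452 2.905376251879415
```

View pics/d8.png

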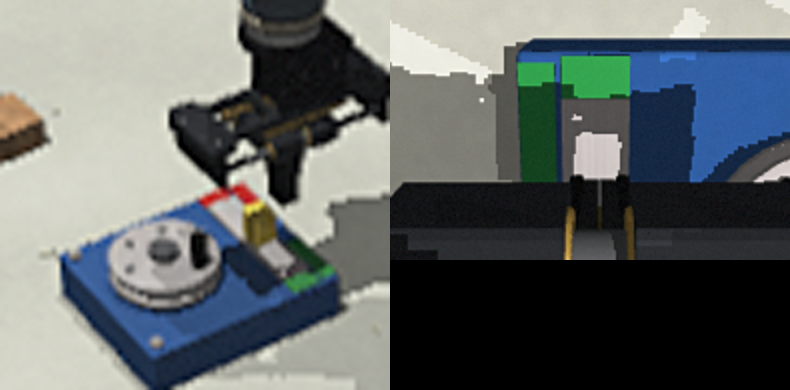

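The scene shows the peg turned to the tag side. The shut fingers are over the green half of the track, beside the tag.

>>> {"method": "jog_arm", "body": {
  "steps": [
    {"delta_pos": [0,0,-20],"turn": 0,"fingers": 0},
    {"delta_pos": [0,0,-40],"turn": 0,"fingers": 0},
    {"delta_pos": [0,0,-55],"turn": 0,"fingers": 0},
    {"delta_pos": [0,0,-62],"turn": 0,"fingers": 0},
    {"delta_pos": [0,0,-62],"turn": 0,"fingers": 0},
    {"delta_pos": [0,0,-62],"turn": 0,"fingers": 0}
  ]
}}

```text
time_s: 15.6
position: [0.5161, -0.1346, 0.0559]
tcp_rot: [[0.999, 0.0, -0.049], [0.049, -0.0, 0.999], [0.0, -1.0, -0.0]]
force: [0.5, -0.6, 0.5]
opening: 0.008
```

>>> {"method": "jog_arm", "body": {
  "steps": [
    {"delta_pos": [0.4,-8,0],"turn": 0,"fingers": 0},
    {"delta_pos": [0.8,-16,0],"turn": 0,"fingers": 0},
    {"delta_pos": [1.2,-23,0],"turn": 0,"fingers": 0},
    {"delta_pos": [1.4,-28,0],"turn": 0,"fingers": 0},
    {"delta_pos": [1.7,-33,0],"turn": 0,"fingers": 0},
    {"delta_pos": [1.9,-38,0],"turn": 0,"fingers": 0}
  ]
}}

```text
time_s: 16.1
position: [0.5179, -0.1731, 0.0559]
tcp_rot: [[0.999, 0.001, -0.047], [0.047, -0.0, 0.999], [0.001, -1.0, -0.0]]
force: [1.5, 1.7, 1.5]
opening: 0.004
```

>>> {"method": "jog_arm", "body": {
  "steps": [
    {"delta_pos": [0.2,-4,0],"turn": 0,"fingers": 0},
    {"delta_pos": [0.4,-8,0],"turn": 0,"fingers": 0},
    {"delta_pos": [0.6,-12,0],"turn": 0,"fingers": 0},
    {"delta_pos": [0.8,-16,0],"turn": 0,"fingers": 0},
    {"delta_pos": [0.9,-19,0],"turn": 0,"fingers": 0},
    {"delta_pos": [0.9,-19,0],"turn": 0,"fingers": 0}
  ]
}}

```text
time_s: 16.6
position: [0.5184, -0.1922, 0.0555]
tcp_rot: [[0.999, -0.0, -0.048], [0.048, -0.001, 0.999], [-0.0, -1.0, -0.001]]
force: [0.7, 0.5, -0.6]
opening: -0.001
```

>>> {"method": "jog_arm", "body": {
  "steps": [
    {"delta_pos": [0.1,-3,0],"turn": 0,"fingers": 0},
    {"delta_pos": [0.3,-6,0],"turn": 0,"fingers": 0}
  ]
}}

```text
time_s: 16.77
position: [0.5184, -0.1972, 0.0554]
tcp_rot: [[0.999, -0.001, -0.048], [0.048, 0.001, 0.999], [-0.001, -1.0, 0.001]]
force: [0.5, 1.3, 1.2]
opening: 0.005
```

>>> {"method": "jog_arm", "body": {
  "steps": [
    {"delta_pos": [0.1,-2,0],"turn": 0,"fingers": 0},
    {"delta_pos": [0.1,-3,0],"turn": 0,"fingers": 0}
  ]
}}

```text
time_s: 16.93
position: [0.5184, -0.1978, 0.0555]
tcp_rot: [[0.999, -0.001, -0.046], [0.046, 0.005, 0.999], [-0.001, -1.0, 0.005]]
force: [3.0, 11.1, 3.7]
opening: 0.007
```

```bash
python3 - <<'E'
from h import *
save('scene','sc9.png');save('top','t9.png')
s=read_state();print(s['time_s'],s['position'],s['force'])
a=cv2.imread('pics/sc9.png')[100:190,200:290];b=cv2.imread('pics/t9.png')[150:250,260:360]
cv2.imwrite('pics/d9.png',np.hstack([cv2.resize(a,(390,390),interpolation=cv2.INTER_CUBIC),cv2.resize(b,(390,390))]))
E
```

```text
17.0333 [ 0.51839166 -0.19773427  0.05544085] [2.74868446 8.72241575 3.15505088]
```

View pics/d9.png

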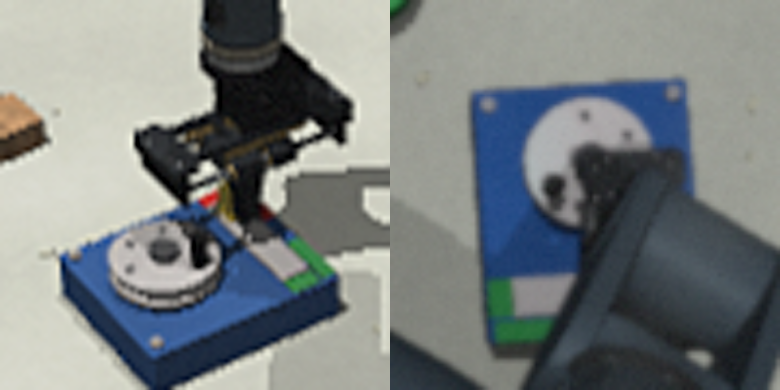

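>>> {"method": "jog_arm", "body": {
  "steps": [
    {"delta_pos": [-0.2,5,0],"turn": 0,"fingers": 0},
    {"delta_pos": [-0.5,12,0],"turn": 0,"fingers": 0},
    {"delta_pos": [-0.5,12,30],"turn": 0,"fingers": 0},
    {"delta_pos": [-0.5,12,70],"turn": 0,"fingers": 20},
    {"delta_pos": [0,25,110],"turn": -7,"fingers": 45},
    {"delta_pos": [5,55,140],"turn": -14,"fingers": 45},
    {"delta_pos": [10,90,160],"turn": -21,"fingers": 45},
    {"delta_pos": [15,125,180],"turn": -28,"fingers": 45},
    {"delta_pos": [20,160,200],"turn": -35,"fingers": 45},
    {"delta_pos": [25,195,220],"turn": -42,"fingers": 45},
    {"delta_pos": [30,230,240],"turn": -49,"fingers": 45},
    {"delta_pos": [32,265,245],"turn": -56,"fingers": 45},
    {"delta_pos": [32,300,245],"turn": -63,"fingers": 45},
    {"delta_pos": [32,330,245],"turn": -70,"fingers": 45},
    {"delta_pos": [32,348,245],"turn": -77,"fingers": 45},
    {"delta_pos": [32,348,245],"turn": -78,"fingers": 45},
    {"delta_pos": [32,348,245],"turn": -78,"fingers": 45},
    {"delta_pos": [32,348,245],"turn": -78,"fingers": 45}
  ]
}}

```text
time_s: 18.53
position: [0.5506, 0.1475, 0.3003]
tcp_rot: [[0.256, -0.0, 0.967], [-0.967, -0.001, 0.256], [0.001, -1.0, -0.0]]
force: [0.1, -0.1, 0.7]
opening: 0.453
```

```bash
python3 - <<'E'
from h import *
s=read_state();np.save('s10.npy',s,allow_pickle=True);print(s['time_s'],s['position'],s['force'],np.degrees(np.arctan2(*s['tcp_rot'][1::-1,0])))
save('scene','sc10.png');save('wrist','w10.png')
a=cv2.imread('pics/sc10.png')[100:190,200:290];b=cv2.imread('pics/w10.png')
cv2.imwrite('pics/d10.png',np.hstack([cv2.resize(a,(280,280),interpolation=cv2.INTER_CUBIC),b[:280]]))
E
```

```text
18.5333 [0.55058798 0.14754262 0.3003194 ] [ 0.12049113 -0.08076265  0.65955412] -75.14331003436725
```

View pics/d10.png

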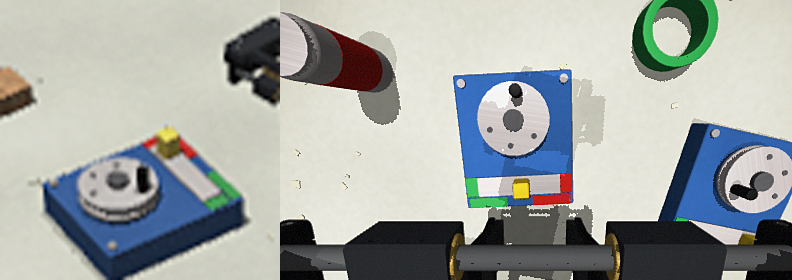

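```bash
python3 - <<'E'
from h import *
b=cv2.imread('pics/w10.png')[60:215,165:305]
cv2.imwrite('pics/z10.png',cv2.resize(b,None,fx=4,fy=3.8) if 0 else cv2.resize(b,None,fx=3.8,fy=3.8,interpolation=cv2.INTER_CUBIC))
for t in ['pulley_b','peg_b','tagtop_b','stand_b']:
    for d in tip_of(t,'wrist'): print(t,np.round(d['position'],4),round(d['confidence'],2))
s=np.load('s10.npy',allow_pickle=True).item()
im=cv2.cvtColor(cv2.imread('pics/w10.png'),cv2.COLOR_BGR2HSV);H,S,V=[im[...,i].astype(int) for i in range(3)]
m=((H>100)&(H<130)&(S>120)).astype(np.uint8);mm=np.zeros_like(m);mm[60:215,165:305]=1
ys,xs=np.nonzero(m*mm);P=ray('wrist',np.c_[xs,ys],.05,s)[:,:2].astype(np.float32)
print(cv2.minAreaRect(P*1000))
E
```

```text
pulley_b [ 0.6192 -0.1747 -0.0031] 0.79
pulley_b [ 6.099e-01  1.922e-01 -4.000e-04] 0.61
peg_b [ 0.5986 -0.1496  0.1118] 0.86
peg_b [0.6436 0.199  0.1113] 0.84
tagtop_b [0.516 0.16  0.089] 0.8
tagtop_b [ 0.5254 -0.2183  0.0869] 0.41
stand_b [ 0.575   0.1864 -0.0007] 0.98
stand_b [ 0.5812 -0.1767 -0.0007] 0.9
((576.9393310546875, 183.42498779296875), (197.7284698486328, 167.83856201171875), 17.46598243713379)
```

View pics/z10.png

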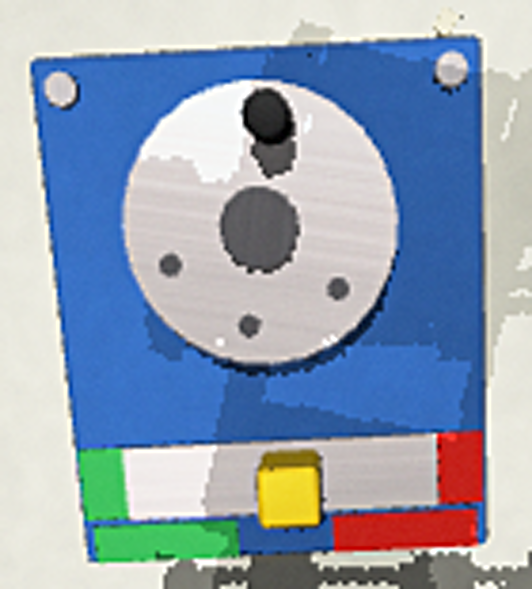

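```bash
python3 - <<'E'
from h import *
s=np.load('s10.npy',allow_pickle=True).item()
print(ray('wrist',[(235.3,90.3)],.113,s),ray('wrist',[(233.2,120)],.086,s),ray('wrist',[(241,190.5)],.088,s))
a0=10
C=np.array([609.8,192.]);
prev=None
for a0 in (12.,):
  p0=C+36*np.array([np.cos(np.radians(a0)),np.sin(np.radians(a0))]);print(p0)
  for t in range(4,129,4):
    a=np.radians(a0+t); print(t,np.round(C+36*np.array([np.cos(a),np.sin(a)])-p0,1),end=' ')
E
```

```text
[[0.64504201 0.196877   0.113     ]] [[0.60928581 0.19292435 0.086     ]] [[0.51665818 0.15889547 0.088     ]]
[645.01331363 199.48482087]
4 [-0.6  2.4] 8 [-1.4  4.8] 12 [-2.3  7.2] 16 [-3.4  9.4] 20 [-4.7 11.6] 24 [-6.1 13.7] 28 [-7.6 15.7] 32 [-9.3 17.5] 36 [-11.1  19.3] 40 [-13.   20.9] 44 [-15.1  22.4] 48 [-17.2  23.7] 52 [-19.4  24.9] 56 [-21.7  25.9] 60 [-24.1  26.8] 64 [-26.5  27.4] 68 [-29.  28.] 72 [-31.5  28.3] 76 [-34.   28.5] 80 [-36.5  28.5] 84 [-39.   28.3] 88 [-41.5  28. ] 92 [-43.9  27.4] 96 [-46.3  26.8] 100 [-48.7  25.9] 104 [-51.   24.9] 108 [-53.2  23.7] 112 [-55.3  22.4] 116 [-57.4  20.9] 120 [-59.3  19.3] 124 [-61.1  17.5] 128 [-62.8  15.7]
```

>>> {"method": "jog_arm", "body": {
  "steps": [
    {"delta_pos": [30,16,-20],"turn": -2,"fingers": 45},
    {"delta_pos": [60,32,-50],"turn": -4,"fingers": 45},
    {"delta_pos": [85,46,-85],"turn": -4.8,"fingers": 45},
    {"delta_pos": [94,51,-120],"turn": -4.8,"fingers": 45},
    {"delta_pos": [94,51,-155],"turn": -4.8,"fingers": 45},
    {"delta_pos": [94,51,-175],"turn": -4.8,"fingers": 45},
    {"delta_pos": [94,51,-181],"turn": -4.8,"fingers": 45},
    {"delta_pos": [94,51,-181],"turn": -4.8,"fingers": 45},
    {"delta_pos": [94,51,-181],"turn": -4.8,"fingers": 45}
  ]
}}

```text
time_s: 19.58
position: [0.6459, 0.1984, 0.1206]
tcp_rot: [[0.172, 0.002, 0.985], [-0.985, 0.0, 0.172], [0.0, -1.0, 0.002]]
force: [-0.0, -0.6, 0.1]
opening: 0.453
```

```bash
python3 - <<'E'
from h import *
s=read_state();print(s['time_s'],s['position'],s['force'])
save('wrist','w11.png')
b=cv2.imread('pics/w11.png')[130:260,150:350]
cv2.imwrite('pics/d11.png',cv2.resize(b,(600,390)))
E
```

```text
19.5833 [0.64587384 0.19837711 0.12061177] [-0.02161598 -0.58978244  0.06757947]
```

View pics/d11.png

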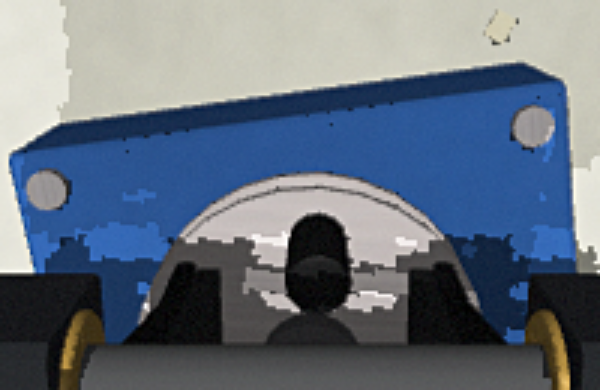

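The peg top at (256,224) px is centred between the fingers, so I'm going down.

>>> {"method": "jog_arm", "body": {
  "steps": [
    {"delta_pos": [0,0,-8],"turn": 0,"fingers": 45},
    {"delta_pos": [0,0,-16],"turn": 0,"fingers": 45},
    {"delta_pos": [0,0,-24],"turn": 0,"fingers": 45},
    {"delta_pos": [0,0,-32],"turn": 0,"fingers": 45},
    {"delta_pos": [0,0,-38],"turn": 0,"fingers": 45},
    {"delta_pos": [0,0,-42],"turn": 0,"fingers": 45},
    {"delta_pos": [0,0,-42],"turn": 0,"fingers": 40},
    {"delta_pos": [0,0,-42],"turn": 0,"fingers": 34},
    {"delta_pos": [0,0,-42],"turn": 0,"fingers": 32},
    {"delta_pos": [0,0,-42],"turn": 0,"fingers": 32}
  ]
}}

```text
time_s: 20.47
position: [0.6453, 0.1987, 0.078]
tcp_rot: [[0.173, 0.001, 0.985], [-0.985, 0.0, 0.173], [0.0, -1.0, 0.001]]
force: [0.4, -0.1, 0.2]
opening: 0.337
```

>>> {"method": "jog_arm", "body": {
  "steps": [
    {"delta_pos": [-0.3,1.2,0],"turn": 2,"fingers": 32},
    {"delta_pos": [-0.6,2.4,0],"turn": 4,"fingers": 32},
    {"delta_pos": [-1,3.6,0],"turn": 6,"fingers": 32},
    {"delta_pos": [-1.4,4.8,0],"turn": 8,"fingers": 32}
  ]
}}

```text
time_s: 20.8
position: [0.6438, 0.2035, 0.0781]
tcp_rot: [[0.31, 0.001, 0.951], [-0.951, 0.0, 0.31], [0.0, -1.0, 0.001]]
force: [-0.1, -2.3, 0.3]
opening: 0.323
```

>>> {"method": "jog_arm", "body": {
  "steps": [
    {"delta_pos": [-0.4,1.2,0],"turn": 2,"fingers": 32},
    {"delta_pos": [-0.9,2.4,0],"turn": 4,"fingers": 32},
    {"delta_pos": [-1.4,3.5,0],"turn": 6,"fingers": 32},
    {"delta_pos": [-2,4.6,0],"turn": 8,"fingers": 32}
  ]
}}

```text
time_s: 21.13
position: [0.642, 0.2057, 0.078]
tcp_rot: [[0.44, 0.001, 0.898], [-0.898, -0.004, 0.44], [0.004, -1.0, -0.001]]
force: [0.8, -5.1, 0.6]
opening: 0.322
```

>>> {"method": "jog_arm", "body": {
  "steps": [
    {"delta_pos": [-1.3,2.2,0],"turn": 4,"fingers": 32},
    {"delta_pos": [-2.7,4.3,0],"turn": 8,"fingers": 32},
    {"delta_pos": [-4.2,6.3,0],"turn": 12,"fingers": 32},
    {"delta_pos": [-5.9,8.1,0],"turn": 16,"fingers": 32}
  ]
}}

```text
time_s: 21.47
position: [0.6373, 0.2137, 0.0781]
tcp_rot: [[0.671, 0.003, 0.741], [-0.741, -0.004, 0.671], [0.005, -1.0, 0.0]]
force: [3.2, -5.9, -2.4]
opening: 0.322
```

>>> {"method": "jog_arm", "body": {
  "steps": [
    {"delta_pos": [-1.8,1.8,0],"turn": 4,"fingers": 32},
    {"delta_pos": [-3.7,3.4,0],"turn": 8,"fingers": 32},
    {"delta_pos": [-5.8,4.9,0],"turn": 12,"fingers": 32},
    {"delta_pos": [-7.9,6.2,0],"turn": 16,"fingers": 32}
  ]
}}

```text
time_s: 21.8
position: [0.6307, 0.2204, 0.0781]
tcp_rot: [[0.85, 0.006, 0.527], [-0.527, -0.002, 0.85], [0.007, -1.0, 0.001]]
force: [4.6, -3.9, -3.4]
opening: 0.322
```

>>> {"method": "jog_arm", "body": {
  "steps": [
    {"delta_pos": [-2.2,1.2,0],"turn": 4,"fingers": 32},
    {"delta_pos": [-4.5,2.2,0],"turn": 8,"fingers": 32},
    {"delta_pos": [-6.9,3.1,0],"turn": 12,"fingers": 32},
    {"delta_pos": [-9.3,3.7,0],"turn": 16,"fingers": 32}
  ]
}}

```text
time_s: 22.13
position: [0.6226, 0.2251, 0.0781]
tcp_rot: [[0.962, 0.009, 0.273], [-0.273, -0.001, 0.962], [0.009, -1.0, 0.002]]
force: [6.7, -1.0, -6.0]
opening: 0.321
```

>>> {"method": "jog_arm", "body": {
  "steps": [
    {"delta_pos": [-2.5,0.6,0],"turn": 4,"fingers": 32},
    {"delta_pos": [-5,0.9,0],"turn": 8,"fingers": 32},
    {"delta_pos": [-7.5,1.1,0],"turn": 12,"fingers": 32},
    {"delta_pos": [-10,1.1,0],"turn": 16,"fingers": 32}
  ]
}}

```text
time_s: 22.47
position: [0.6134, 0.2275, 0.0781]
tcp_rot: [[1.0, 0.011, -0.002], [0.002, 0.002, 1.0], [0.011, -1.0, 0.002]]
force: [9.3, 2.7, -7.7]
opening: 0.323
```

>>> {"method": "jog_arm", "body": {
  "steps": [
    {"delta_pos": [-2.5,-0.2,0],"turn": 4,"fingers": 32},
    {"delta_pos": [-5,-0.5,0],"turn": 8,"fingers": 32},
    {"delta_pos": [-7.4,-1.1,0],"turn": 12,"fingers": 32},
    {"delta_pos": [-9.8,-1.7,0],"turn": 16,"fingers": 32}
  ]
}}

```text
time_s: 22.8
position: [0.6038, 0.2273, 0.0783]
tcp_rot: [[0.961, 0.012, -0.277], [0.277, 0.004, 0.961], [0.012, -1.0, 0.001]]
force: [8.4, 4.8, -6.9]
opening: 0.324
```

>>> {"method": "jog_arm", "body": {
  "steps": [
    {"delta_pos": [-2.4,-0.9,0],"turn": 4,"fingers": 32},
    {"delta_pos": [-4.7,-1.9,0],"turn": 8,"fingers": 32},
    {"delta_pos": [-6.9,-3.1,0],"turn": 12,"fingers": 32},
    {"delta_pos": [-9,-4.4,0],"turn": 16,"fingers": 32}
  ]
}}

```text
time_s: 23.13
position: [0.5939, 0.2244, 0.0783]
tcp_rot: [[0.847, 0.01, -0.531], [0.531, 0.007, 0.847], [0.012, -1.0, 0.0]]
force: [5.6, 9.8, -6.4]
opening: 0.323
```

>>> {"method": "jog_arm", "body": {
  "steps": [
    {"delta_pos": [-2.1,-1.5,0],"turn": 4,"fingers": 32},
    {"delta_pos": [-4,-3.1,0],"turn": 8,"fingers": 32},
    {"delta_pos": [-5.8,-4.9,0],"turn": 12,"fingers": 32}
  ]
}}

```text
time_s: 23.38
position: [0.5865, 0.2203, 0.0782]
tcp_rot: [[0.719, 0.007, -0.695], [0.695, 0.007, 0.719], [0.01, -1.0, 0.0]]
force: [3.9, 11.4, -3.9]
opening: 0.322
```

>>> {"method": "jog_arm", "body": {
  "steps": [
    {"delta_pos": [2,2,0],"turn": 0,"fingers": 32},
    {"delta_pos": [4,4,0],"turn": 0,"fingers": 32},
    {"delta_pos": [4,4,0],"turn": 0,"fingers": 34}
  ]
}}

```text
time_s: 23.63
position: [0.5886, 0.2203, 0.078]
tcp_rot: [[0.72, 0.001, -0.694], [0.694, -0.0, 0.72], [0.001, -1.0, -0.001]]
force: [0.2, -0.2, -0.1]
opening: 0.33
```

```bash
python3 - <<'E'
from h import *
s=read_state();print(s['time_s'],s['position'],s['force'],np.degrees(np.arctan2(*s['tcp_rot'][1::-1,0])))
save('scene','sc12.png');save('wrist','w12.png')
a=cv2.imread('pics/sc12.png')[160:270,240:350];b=cv2.imread('pics/w12.png')[130:260,150:350]
cv2.imwrite('pics/d12.png',np.hstack([cv2.resize(a,(390,390),interpolation=cv2.INTER_CUBIC),cv2.copyMakeBorder(cv2.resize(b,(400,260)),0,130,0,0,cv2.BORDER_CONSTANT)]))
E
```

```text
23.6333 [0.58856328 0.22030194 0.07800198] [ 0.17622905 -0.19769518 -0.05878581] 43.94241266523405
```

View pics/d12.png

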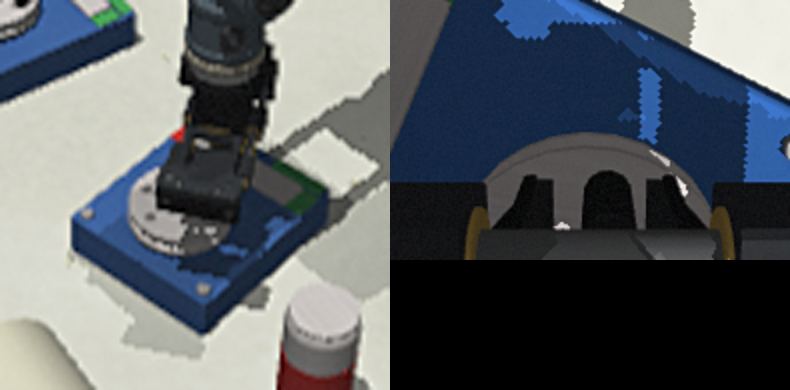

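Pulley a also binds: a steady 6-11 N for about 110 degrees. I'm lifting off and going to the green side of its tag to push it to red.

>>> {"method": "jog_arm", "body": {
  "steps": [
    {"delta_pos": [0,0,15],"turn": 0,"fingers": 34},
    {"delta_pos": [0,0,35],"turn": 0,"fingers": 34},
    {"delta_pos": [0,0,60],"turn": 0,"fingers": 34},
    {"delta_pos": [-15,0,70],"turn": -6,"fingers": 10},
    {"delta_pos": [-40,-5,70],"turn": -12,"fingers": 0},
    {"delta_pos": [-65,-10,70],"turn": -18,"fingers": 0},
    {"delta_pos": [-87,-13.8,60],"turn": -24,"fingers": 0},
    {"delta_pos": [-87,-13.8,45],"turn": -26.5,"fingers": 0},
    {"delta_pos": [-87,-13.8,40],"turn": -26.5,"fingers": 0},
    {"delta_pos": [-87,-13.8,40],"turn": -26.5,"fingers": 0}
  ]
}}

```text
time_s: 24.57
position: [0.5003, 0.2059, 0.1167]
tcp_rot: [[0.954, -0.002, -0.301], [0.301, -0.001, 0.954], [-0.002, -1.0, 0.0]]
force: [0.2, 0.3, -0.6]
opening: 0.009
```

```bash
python3 - <<'E'
from h import *
s=read_state();print(s['time_s'],s['position'],s['force'],s['opening'],np.degrees(np.arctan2(*s['tcp_rot'][1::-1,0])))
save('scene','sc13.png');save('wrist','w13.png')
a=cv2.imread('pics/sc13.png')[160:270,240:350];b=cv2.imread('pics/w13.png')[130:260,150:350]
cv2.imwrite('pics/d13.png',np.hstack([cv2.resize(a,(390,390),interpolation=cv2.INTER_CUBIC),cv2.copyMakeBorder(cv2.resize(b,(400,260)),0,130,0,0,cv2.BORDER_CONSTANT)]))
E
```

```text
24.5667 [0.50028079 0.2058753  0.11673219] [ 0.22647797  0.26678491 -0.56116951] 0.009049869122509942 17.498054646698368
```

View pics/d13.png

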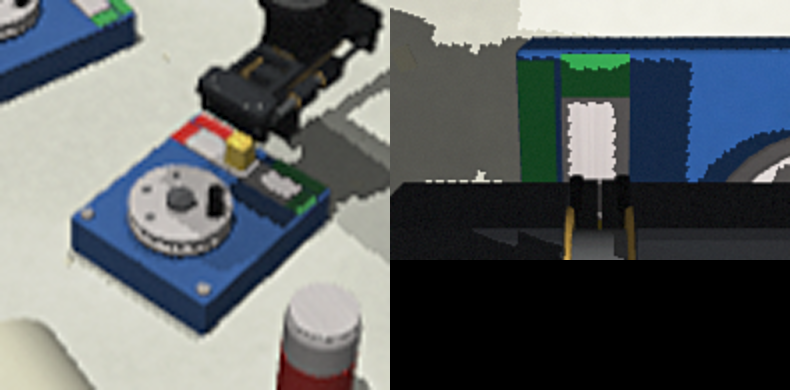

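>>> {"method": "jog_arm", "body": {
  "steps": [
    {"delta_pos": [0,0,-20],"turn": 0,"fingers": 0},
    {"delta_pos": [0,0,-40],"turn": 0,"fingers": 0},
    {"delta_pos": [0,0,-55],"turn": 0,"fingers": 0},
    {"delta_pos": [0,0,-62],"turn": 0,"fingers": 0},
    {"delta_pos": [0,0,-62],"turn": 0,"fingers": 0}
  ]
}}

```text
time_s: 25.08
position: [0.5008, 0.2061, 0.0545]
tcp_rot: [[0.954, -0.002, -0.3], [0.3, -0.0, 0.954], [-0.002, -1.0, 0.0]]
force: [0.3, 0.3, 0.7]
opening: 0.006
```

>>> {"method": "jog_arm", "body": {
  "steps": [
    {"delta_pos": [2.4,-7.6,0],"turn": 0,"fingers": 0},
    {"delta_pos": [4.8,-15.3,0],"turn": 0,"fingers": 0},
    {"delta_pos": [6.9,-22,0],"turn": 0,"fingers": 0},
    {"delta_pos": [8.4,-26.7,0],"turn": 0,"fingers": 0},
    {"delta_pos": [9.9,-31.5,0],"turn": 0,"fingers": 0},
    {"delta_pos": [11.4,-36.2,0],"turn": 0,"fingers": 0}
  ]
}}

```text
time_s: 25.58
position: [0.5131, 0.1697, 0.0563]
tcp_rot: [[0.954, 0.002, -0.299], [0.299, 0.001, 0.954], [0.002, -1.0, 0.0]]
force: [1.0, 1.9, 0.5]
opening: 0.003
```

>>> {"method": "jog_arm", "body": {
  "steps": [
    {"delta_pos": [1.2,-3.8,0],"turn": 0,"fingers": 0},
    {"delta_pos": [2.4,-7.6,0],"turn": 0,"fingers": 0},
    {"delta_pos": [3.6,-11.4,0],"turn": 0,"fingers": 0},
    {"delta_pos": [4.8,-15.3,0],"turn": 0,"fingers": 0},
    {"delta_pos": [5.7,-18.1,0],"turn": 0,"fingers": 0},
    {"delta_pos": [5.7,-18.1,0],"turn": 0,"fingers": 0}
  ]
}}

```text
time_s: 26.08
position: [0.5178, 0.1513, 0.0554]
tcp_rot: [[0.954, -0.001, -0.3], [0.3, -0.001, 0.954], [-0.001, -1.0, -0.0]]
force: [0.1, 0.5, 0.8]
opening: 0.005
```

>>> {"method": "jog_arm", "body": {
  "steps": [
    {"delta_pos": [0.9,-2.9,0],"turn": 0,"fingers": 0},
    {"delta_pos": [1.2,-3.8,0],"turn": 0,"fingers": 0},
    {"delta_pos": [1.2,-3.8,0],"turn": 0,"fingers": 0}
  ]
}}

```text
time_s: 26.33
position: [0.5187, 0.1479, 0.0553]
tcp_rot: [[0.954, -0.001, -0.3], [0.3, -0.0, 0.954], [-0.001, -1.0, -0.0]]
force: [0.2, -0.3, 1.5]
opening: 0.003
```

>>> {"method": "jog_arm", "body": {
  "steps": [
    {"delta_pos": [0.6,-1.9,0],"turn": 0,"fingers": 0},
    {"delta_pos": [0.6,-1.9,0],"turn": 0,"fingers": 0}
  ]
}}

```text
time_s: 26.5
position: [0.5191, 0.1467, 0.0554]
tcp_rot: [[0.954, -0.001, -0.299], [0.299, 0.001, 0.954], [-0.001, -1.0, 0.001]]
force: [-0.8, 2.9, -0.3]
opening: 0.005
```

>>> {"method": "jog_arm", "body": {
  "steps": [
    {"delta_pos": [0.6,-1.9,0],"turn": 0,"fingers": 0},
    {"delta_pos": [0.6,-1.9,0],"turn": 0,"fingers": 0}
  ]
}}

```text
time_s: 26.67
position: [0.5191, 0.1465, 0.0554]
tcp_rot: [[0.955, -0.002, -0.298], [0.298, 0.004, 0.955], [-0.001, -1.0, 0.004]]
force: [-2.7, 10.5, 0.9]
opening: 0.007
```

The stop is reached at 11 N. I'm backing off and lifting clear to check both stands.

>>> {"method": "jog_arm", "body": {
  "steps": [
    {"delta_pos": [-1.5,4.8,0],"turn": 0,"fingers": 0},
    {"delta_pos": [-3.6,11.5,0],"turn": 0,"fingers": 0},
    {"delta_pos": [-3.6,11.5,30],"turn": 0,"fingers": 0},
    {"delta_pos": [-3.6,11.5,70],"turn": 0,"fingers": 0},
    {"delta_pos": [-3.6,11.5,110],"turn": -7,"fingers": 0},
    {"delta_pos": [-3.6,0,150],"turn": -14,"fingers": 0},
    {"delta_pos": [-5,-20,190],"turn": -21,"fingers": 0},
    {"delta_pos": [-5,-40,225],"turn": -28,"fingers": 0},
    {"delta_pos": [-5,-60,250],"turn": -35,"fingers": 0},
    {"delta_pos": [-5,-80,260],"turn": -42,"fingers": 0},
    {"delta_pos": [-5,-100,265],"turn": -49,"fingers": 0},
    {"delta_pos": [-5,-120,265],"turn": -56,"fingers": 0},
    {"delta_pos": [-5,-140,265],"turn": -63,"fingers": 0},
    {"delta_pos": [-5,-145,265],"turn": -70,"fingers": 0},
    {"delta_pos": [-5,-145,265],"turn": -77,"fingers": 0},
    {"delta_pos": [-5,-145,265],"turn": -84,"fingers": 0},
    {"delta_pos": [-5,-145,265],"turn": -91,"fingers": 0},
    {"delta_pos": [-5,-145,265],"turn": -98,"fingers": 0},
    {"delta_pos": [-5,-145,265],"turn": -105,"fingers": 0},
    {"delta_pos": [-5,-145,265],"turn": -107,"fingers": 0}
  ]
}}

```text
time_s: 28.33
position: [0.5149, -0.0009, 0.3204]
tcp_rot: [[0.003, -0.0, 1.0], [-1.0, -0.001, 0.003], [0.001, -1.0, -0.0]]
force: [0.7, -0.3, -0.2]
opening: 0.003
```

>>> {"method": "jog_arm", "body": {
  "steps": [
    {"delta_pos": [0,0,0],"turn": 0,"fingers": 0},
    {"delta_pos": [0,0,0],"turn": 0,"fingers": 0},
    {"delta_pos": [0,0,0],"turn": 0,"fingers": 0}
  ]
}}

```text
time_s: 28.58
position: [0.5151, -0.0006, 0.3205]
tcp_rot: [[0.009, -0.0, 1.0], [-1.0, -0.0, 0.009], [0.0, -1.0, -0.0]]
force: [-0.1, -0.3, -0.6]
opening: 0.005
```

```bash
python3 - <<'E'
from h import *
s=read_state();print(s['time_s'],s['position'],s['force'])
im=save('wrist','w14.png');sc=save('scene','sc14.png')
for c in('wrist','scene'):
  for t in ['peg_b','tagtop_b','can','tape','sanding']:
    for d in tip_of(t,c): print(c,t,np.round(d['position'],4),round(d['confidence'],2))
a=sc[..., ::-1][100:280,190:370]
cv2.imwrite('pics/d14.png',np.hstack([cv2.resize(a,(380,380),interpolation=cv2.INTER_CUBIC),cv2.copyMakeBorder(cv2.resize(im[...,::-1],(410,308)),0,72,0,0,cv2.BORDER_CONSTANT)]))
print('flag a stops: expect',np.array([514.5,163])-40*np.array([-.3007,.9537]))
E
```

```text
28.5833 [ 0.51510904 -0.00064578  0.32048601] [-0.07287421 -0.34129762 -0.59834347]
wrist peg_b [ 0.5952 -0.1486  0.113 ] 0.78
wrist peg_b [0.5887 0.225  0.1117] 0.55
wrist tagtop_b [ 0.5234 -0.2198  0.0892] 0.92
wrist tagtop_b [0.5279 0.1278 0.0904] 0.83
wrist tape [ 6.059e-01  1.948e-01 -1.000e-04] 0.42
wrist sanding [0.5276 0.127  0.09  ] 0.5
scene peg_b [ 0.5912 -0.1508  0.1127] 0.73
scene peg_b [0.5894 0.2244 0.1133] 0.56
scene tagtop_b [0.5237 0.123  0.0857] 0.65
scene tagtop_b [ 0.521  -0.2239  0.088 ] 0.45
scene can [0.6187 0.4273 0.0018] 0.57
scene tape [0.7894 0.0024 0.0036] 0.81
scene sanding [ 0.6487 -0.4988 -0.0023] 0.83
scene sanding [ 0.6123 -0.1708 -0.004 ] 0.72
flag a stops: expect [526.528 124.852]
```

View pics/d14.png

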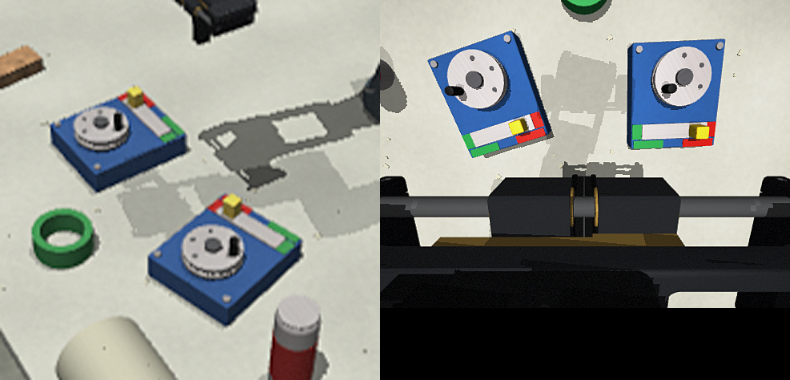

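```bash
python3 - <<'E'
from h import *
s=read_state()
im=cv2.imread('pics/w14.png');k=6
o=[]
for (cx,cy,yaw) in ((576.8,183,17.5),(583,-176.6,2.8)):
  r=np.radians(yaw);ex=np.array([np.cos(r),np.sin(r)]);ey=np.array([-ex[1],ex[0]])
  c=proj('wrist',[*(np.array([cx,cy])-65*ex-40*ey)/1000,.07],s)[0].astype(int)
  x0,y0=c[0]-30,c[1]-22
  S=cv2.resize(im[y0:y0+44,x0:x0+60],None,fx=k,fy=k,interpolation=cv2.INTER_CUBIC)
  for f,col in((-40,(0,0,0)),(-34,(255,0,255))):
    q=[]
    for a,b in((-1,-1),(1,-1),(1,1),(-1,1)):
      P=(np.array([cx,cy])+(-65+12*a)*ex+(f+12*b)*ey)/1000
      q.append((proj('wrist',[*P,.088],s)[0]-(x0,y0))*k)
    cv2.polylines(S,[np.int32(q)],True,col,1)
  o.append(S)
cv2.imwrite('pics/d15.png',np.hstack(o))
E
```

```text
(no output)
```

View pics/d15.png

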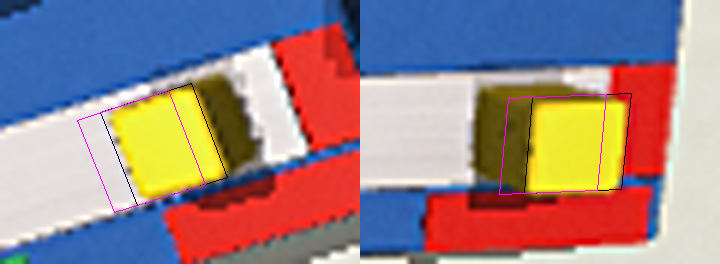

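```bash
python3 -c "
from rig import *
print(hand_in(), read_state()['time_s'])"
```

```text
the job is handed in; nothing more can be done
the job is handed in; nothing more can be done
```

Both pulleys bind, so I slid both yellow tags to the red end and handed the job in at about 29 s. I couldn't tell which stand is named a or b, so I call the left one (+y) a and the right one b; both got the same result.

- **Pulley b:** I turned it about 108° counter-clockwise by its peg. It took a steady 6–11 N on the peg all the way, so it binds.
- **Pulley a:** I turned it about 114° counter-clockwise. It took 5–12 N throughout with no free stretch, so it also binds.
- **Tags:** I pushed each one with shut fingers until it met its stop at about 11 N, then backed off. The outlines I drew for −40 mm on the last wrist picture fit both tags. Network positions and contact positions put tag a between −37.6 and −41 mm and tag b at about −40 mm, within measuring error.
- **Final state:** Force readings stayed below about 13 N. The can, tape and sanding block read within a few mm of where they started. The robot was clear of everything and the pulleys had stayed put.

**Failed first pass:** my first turn of pulley b moved nothing. The fingertips sit about 30 mm further back than described, so they passed over the peg without touching it. I saw this in the pictures, found the real tip height and repeated the turn. The sideways forces match the stated binding range. The vertical force reached −8 N during the turns, which I did not explain.

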